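# Refill the topping caddy with its washed tubs

## Task

The washed tubs have been left on the grey draining mat, some of them upside down. Open the caddy, stand every tub in it mouth (teal rim) up, flat on the floor between the two rails, in one neat row side by side with each tub's longer sides running from front to back, then shut the lid fully. Do not push about or knock over the two spice jars beside the sink.

Things in the scene. Friction and masses are not known exactly. Their poses are not given: they have to be found in the camera images.
- tub_a: Open cream prep tub with a teal rim round its mouth: outside 64 (own x) x 52 (y) x 46 mm (z), walls and base 3 mm, about 80 g. Origin: centre of the outside of its base; z points from base to mouth. Mouth up, the rim and hollow show from above; upside down, only a plain cream base. Any tub may start either way up; an absent tub reads None.
- tub_b: Open cream prep tub with a teal rim round its mouth: outside 64 (own x) x 52 (y) x 46 mm (z), walls and base 3 mm, about 80 g. Origin: centre of the outside of its base; z points from base to mouth. Mouth up, the rim and hollow show from above; upside down, only a plain cream base. Any tub may start either way up; an absent tub reads None.
- tub_c: Open cream prep tub with a teal rim round its mouth: outside 64 (own x) x 52 (y) x 46 mm (z), walls and base 3 mm, about 80 g. Origin: centre of the outside of its base; z points from base to mouth. Mouth up, the rim and hollow show from above; upside down, only a plain cream base. Any tub may start either way up; an absent tub reads None.
- tub_d: Open cream prep tub with a teal rim round its mouth: outside 64 (own x) x 52 (y) x 46 mm (z), walls and base 3 mm, about 80 g. Origin: centre of the outside of its base; z points from base to mouth. Mouth up, the rim and hollow show from above; upside down, only a plain cream base. Any tub may start either way up; an absent tub reads None.
- tub_e: Open cream prep tub with a teal rim round its mouth: outside 64 (own x) x 52 (y) x 46 mm (z), walls and base 3 mm, about 80 g. Origin: centre of the outside of its base; z points from base to mouth. Mouth up, the rim and hollow show from above; upside down, only a plain cream base. Any tub may start either way up; an absent tub reads None.
- tub_f: Open cream prep tub with a teal rim round its mouth: outside 64 (own x) x 52 (y) x 46 mm (z), walls and base 3 mm, about 80 g. Origin: centre of the outside of its base; z points from base to mouth. Mouth up, the rim and hollow show from above; upside down, only a plain cream base. Any tub may start either way up; an absent tub reads None.
- caddy: Topping caddy, a dark trough fixed to the worktop: outside 138 mm deep (its x, front at -x) x 254 mm long (y) x 58 mm high, walls and floor 6 mm, hollow 126 x 242 x 52 mm. Origin: centre of its underside, at worktop height. Its hinged lid is clear with a pale frame.
- caddy_floor (a point): Centre of the caddy's inside floor, 6 mm above the worktop. On the floor two steel rails, 6 mm high and 6 mm wide, run the caddy's whole length (y), centred at caddy x = -40 and +40 mm; the 74 mm track between them takes a row of up to four tubs side by side, each with its 64 mm length across the track (along caddy x).
- mat_top (a point): Centre of the top of the grey ribbed draining mat on which the tubs start, 224 mm (x) by 296 mm (y), 3 mm thick, fixed on the worktop.
- hinge_line (a point): Middle of the lid's hinge line, on top of the caddy's back wall (caddy x = +73 mm, 58 mm up); the hinge runs along the caddy's y.
- tab (a point): Middle of the lid's lifting tab: a flat pale tongue at the middle of the lid's front edge, in the plane of the lid, 26 mm wide (along caddy y), 9 mm thick, standing out 45 mm from the lid's edge; this point is 26 mm out from that edge, 170 mm from the hinge line and 3 mm above it when shut. It can be pinched from above across its 26 mm width at every lid angle.
- lid (a joint): Angle of the caddy's clear, pale-framed lid: 0 = shut, lying on the rim; grows as the front edge rises, 1.57 = upright, stop at 2.3. A stiff friction hinge (0.22 N m) holds the 140 g lid wherever it is left.
- spice_chilli: Bystander: glass spice jar with orange-red contents and a black cap, 45 mm across, 108 mm tall, at the right-hand edge beside the sink. Origin: centre of its underside.
- spice_basil: Bystander: glass spice jar with green contents and a black cap, 45 mm across, 108 mm tall, at the right-hand edge beside the sink. Origin: centre of its underside.

How it is judged:
By the outcome, as a careful person would: the job done as asked, in the order asked, and still so for the second after the job is handed in, with the robot touching nothing.
Of tub_b, tub_c, tub_f only 2 to 2 are there at a start; the rules pass over those that are not, and their reading is None.
Of tub_a, tub_d, tub_e only 1 to 2 are there at a start; the rules pass over those that are not, and their reading is None.
At some moment in a run one of tub_a, tub_b, tub_c, tub_d, tub_e, tub_f may be knocked a few centimetres aside while the robot is not near it.
Once in a run the grip may slacken for a moment while it holds something.
It also fails if it takes over 210 s, if anything falls off the work surface, if the arm or the gripper's body presses on something with over 40 N, if the wrist force passes 120 N, or if a joint passes its speed limit or range.

## Robot

A 6-joint arm with a two-finger parallel gripper is mounted at the origin on a cart in front of the work surface, level with it; the furniture and walls round the work are solid. World frame = base frame: x ahead of the robot, y to its left, z up, the work surface at z = 0. Lengths are in m, angles in degrees, forces in N, time in s.
With the tool pointing down it reaches from about 0.25 to 0.725 m from the base axis. Payload 9.7 kg.
Tool frame: the origin (TCP) lies at the very end of the fingers, on their centre line; the grasp point (between the pads) lies 19 mm behind it (bot.grip_depth is the distance from the TCP to the grasp point, in m); z points along the fingers, y is the direction in which the jaws open and shut (so a half turn about z gives the same grasp; the last joint's range is limited). The gripper opens to 85 mm and grips with 20 to 120 N. Pads are 22 mm wide; open, the fingers measure 114 mm over their backs; the gripper's body (76 mm by 85 mm) begins 54 mm behind the grasp point. The pads swing forward as they close: fully open they stand 13 mm farther back than shut.
Start: joints at [73.682, 4.979, 10.078, 95.1, 0, 90], TCP at [0.155, 0.528, 0.231] pointing down, gripper open.
Joint ranges: [-179.16, 179.16], [-48.56, 103.87], [-65.8, 70.77], [-126.05, 130.52], [-82.76, 87.17], [-180, 180]. Speed limits (degrees/s): [127.2, 127.2, 147.25, 180, 180, 180].

## Interface

Orientations are given as [roll, pitch, yaw] about the fixed x, y, z axes, in that order (R = Rz(yaw) Ry(pitch) Rx(roll)).
In Python, from workcell import telemetry, optics, order, bot gives the robot as it stands. The module is installed in compiled form; this text tells all that it offers.
- The arm moves only by the shell command python3 -m inch 'ROWS' [FORCE]. ROWS is JSON, a list of rows, each a list of 7 numbers: the shift along the tool's x, y, z in m, then the turn, a rotation vector about the tool's x, y, z in rad, then the closure, from 0 (fully open) to 1 (shut). In form: [[tx, ty, tz, rx, ry, rz, grip], ...]. A call has 1 to 12 rows; each row is the pose to reach, as a shift and turn from the pose commanded when the call began, along the tool's axes at that moment; what a row does not reach only later rows make up. A row lasts 1/12 s, in which the tool goes at most 41.7 mm and 7.16 degrees, less where a joint would pass 70% of its speed; a pose out of reach is approached as far as the arm can. A call with a gripper value outside its range is refused whole. The fingers move at their own pace and stop on an object; FORCE is the grip in N (left out, the last holds). Time passes only in rows, so rows that repeat a pose let the fingers close. It gives the time, the measured TCP pose, the force and the opening at its end, in the units of the state.
- telemetry.get_obs(): the state, without advancing time (a new reading comes with each control period).
- optics.camera(name): name is "side" or "top" or "wrist"; returns (picture, depth): 420x560x3 uint8, red, green, blue; 420x560 float32, m along the optical axis (not along the pixel's ray), 0 where there is no reading.
- optics.camera_info(name): a dict with "camera_matrix" (3x3 intrinsics, pixels), "k1" (the pictures are not rectified: a ray, as slopes to the right and down, at radius r is drawn at 1 + k1 r^2 times it, then the intrinsics apply), "xyz" and "attitude" of the camera in the world; the wrist camera has in their place "mount" (4x4, takes a point from camera to tool coordinates, whose origin is the TCP and whose axes are the flange's). Camera axes: x right, y down, z forward; pixel columns grow to the right and rows downward; lengths in m; the calibration is good to about 2 mm. A picture is of the moment at which its call begins: read the wrist's pose just before it. camera_info takes no time and is no camera call.
- order.job_done(): hands the job in, once; it reports no verdict.
The state is a dict: "time": time; "q": joint angles; "qd": joint speeds; "joint_efforts": joint torques, N m; "ee_pos": TCP position; "tcp_rot": TCP orientation; "wrist_force": force on the tool from outside, world axes, zero at the start; "torque": the same for the moment, N m; "opening": finger opening in m.
Only numpy, scipy, OpenCV 4.12 (cv2) and the standard library are available. Lean on these libraries where they do the work, as an engineer would, in place of code of your own. Each camera call takes 0.05 s, during which the arm holds its last target. There are 200 camera calls.

## Working session

There is one attempt and no reset: what is moved stays moved. The work goes in short steps, Python scripts to look and compute and a shell command to move; the robot and the scene stay as the last step left them, time stands still between calls to the robot, and variables do not carry over. Pictures are saved under pics/ and viewed, about 12 in all and at most 16, crops included, and the job is handed in when it is done.

```bash
mkdir -p pics; ls; python3 - <<'E'
from workcell import telemetry, optics
import cv2
print(telemetry.get_obs())
for n in ("top","side","wrist"):
    p,d=optics.camera(n); cv2.imwrite(f"pics/{n}0.png",p[:,:,::-1]); i=optics.camera_info(n); print(n,i)
E
```

```text
pics
{'time': 0.0, 'q': array([7.36820343e+01, 5.01087617e+00, 1.00349439e+01, 9.50988196e+01,
       5.36607251e-04, 9.00021454e+01]), 'qd': array([-0.11163274,  0.08111765,  0.02219407, -0.00814746, -0.12093671,
       -0.01339299]), 'joint_efforts': array([ 1.91016697e-03, -5.20393145e+01,  4.64798212e+01,  1.65253709e-02,
        1.09475138e-05, -2.13842503e-05]), 'ee_pos': array([0.1544675 , 0.52763296, 0.2305896 ]), 'tcp_rot': array([-1.79925248e+02, -5.33807767e-04,  1.63679888e+02]), 'wrist_force': array([ 0.0413307 ,  0.73293694, -0.12759055]), 'torque': array([-0.00103566, -0.01172594,  0.04091097]), 'opening': 0.08546159606392963}
top {'camera_matrix': array([[460.53454416,   0.        , 280.8207556 ],
       [  0.        , 460.53454416, 213.15541332],
       [  0.        ,   0.        ,   1.        ]]), 'k1': -0.0018720670310288868, 'xyz': array([ 0.43384854, -0.07794416,  1.01003339]), 'attitude': array([-1.71468031e+02, -1.21498772e-01, -8.87659792e+01])}
side {'camera_matrix': array([[498.32364338,   0.        , 279.48749179],
       [  0.        , 498.32364338, 209.84211701],
       [  0.        ,   0.        ,   1.        ]]), 'k1': -0.16230244568547147, 'xyz': array([ 0.41024698, -0.92286247,  0.56549318]), 'attitude': array([-120.20162298,    0.15360524,   -9.8372505 ])}
wrist {'camera_matrix': array([[378.32569882,   0.        , 280.41531957],
       [  0.        , 378.32569882, 212.18015614],
       [  0.        ,   0.        ,   1.        ]]), 'k1': -0.08347643370335296, 'mount': array([[ 3.51571811e-04, -9.47104376e-01, -3.20925502e-01,
         8.40314096e-02],
       [ 9.99999908e-01,  4.11432966e-04, -1.18713481e-04,
         4.17302514e-04],
       [ 2.44473388e-04, -3.20925431e-01,  9.47104433e-01,
        -1.43012233e-01],
       [ 0.00000000e+00,  0.00000000e+00,  0.00000000e+00,
         1.00000000e+00]])}
```

View pics/top0.png

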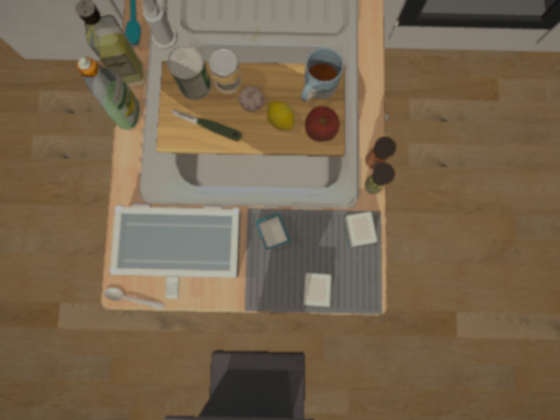

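View pics/side0.png

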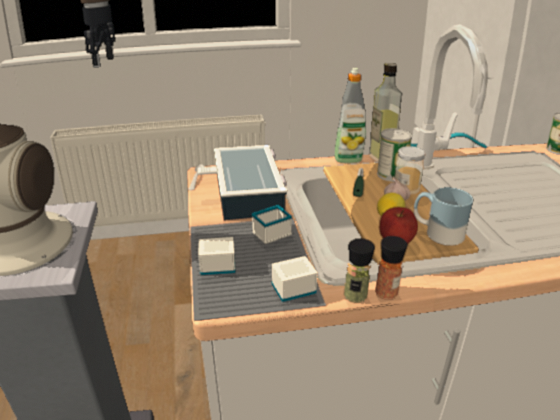

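Top view: one tub mouth up at (272,232) and two upside down at (361,230) and (318,290). The caddy is shut, with its tab at (172,287). The jars are at (383,150) and (383,178). The side view agrees.

```bash
cat > h.py <<'E'
import numpy as np, cv2
from scipy.spatial.transform import Rotation as R
from workcell import telemetry, optics, order, bot
eul=lambda a:R.from_euler('xyz',a,degrees=True)
def pose():
    o=telemetry.get_obs(); return np.array(o['ee_pos']),eul(o['tcp_rot'])
def cam(n,save=None):
    p,Rt=pose(); im,d=optics.camera(n); i=optics.camera_info(n)
    if n=="wrist":
        M=i['mount']; Rc=Rt.as_matrix()@M[:3,:3]; c=p+Rt.apply(M[:3,3])
    else: Rc=eul(i['attitude']).as_matrix(); c=np.array(i['xyz'])
    if save: cv2.imwrite(f"pics/{save}.png",im[:,:,::-1])
    return dict(im=im,d=d,K=i['camera_matrix'],k=i['k1'],R=Rc,c=c)
def rays(C,uv):
    uv=np.atleast_2d(np.float64(uv))
    n=cv2.undistortPoints(uv[:,None],C['K'],np.array([C['k'],0,0,0.]))[:,0]
    return np.c_[n,np.ones(len(n))]@C['R'].T
def plane(C,uv,z):
    r=rays(C,uv); return C['c']+r*((z-C['c'][2])/r[:,2])[:,None]
def cloud(C):
    h,w=C['d'].shape; u,v=np.meshgrid(np.arange(w),np.arange(h))
    return (C['c']+rays(C,np.c_[u.ravel(),v.ravel()])*C['d'].reshape(-1,1)).reshape(h,w,3)
def rect(mask):
    cs,_=cv2.findContours(mask.astype(np.uint8),cv2.RETR_EXTERNAL,cv2.CHAIN_APPROX_NONE)
    return sorted(cs,key=cv2.contourArea,reverse=True)
def fit(P):  # xy points -> centre, (long,short), yaw of long side deg
    c,s,a=cv2.minAreaRect(np.float32(P[:,:2]*1000)); 
    if s[0]<s[1]: s=s[::-1]; a+=90
    return np.round(c,1),np.round(s,1),round((a+90)%180-90,1)
def go(p,rpy,ref=None):
    """shift and turn (tool axes) from present pose to p,rpy"""
    p0,R0=pose(); T=eul(rpy) if not isinstance(rpy,R) else rpy
    print('shift',np.round(R0.inv().apply(np.array(p)-p0),4),'turn',np.round((R0.inv()*T).as_rotvec(),4))
E
python3 - <<'E'
from h import *
C=cam("top"); P=cloud(C); z=P[...,2]
for nm,(u,v) in dict(tu=(272,232),d1=(361,230),d2=(318,290)).items():
    m=np.zeros(z.shape,bool); m[v-28:v+28,u-28:u+28]=1
    k=m&(z>.03)&(z<.08); c=rect(k)[0][:,0]
    print(nm,fit(plane(C,c,.049)),"medz",np.median(z[k]),k.sum(), "depth fit",fit(P[k]))
# lid frame
m=np.zeros(z.shape,bool); m[195:285,95:246]=1; k=m&(z>.045)&(z<.09)
c=rect(k)[0][:,0]; print('caddy',fit(plane(C,c,.064)),np.median(z[k]))
m=np.zeros(z.shape,bool); m[270:305,160:185]=1; k=m&(z>.045)&(z<.09)
print('tab',P[k].min(0),P[k].max(0),np.median(P[k],0),plane(C,[[172,287]],.065))
for nm,(u,v) in dict(chilli=(384,148),basil=(383,175)).items(): print(nm,plane(C,[[u,v]],.108))
print('mat',plane(C,[[247,208],[381,208],[245,310],[383,312]],.003))
print('z mat',np.median(P[290:305,260:290,2]),'sink rim',np.median(P[200,240:330,2]))
print(pose()[0],pose()[1].as_matrix().round(2))
E
```

```text
tu (array([539.1, -59. ]), array([66.1, 53.2]), 22.9) medz 0.048757930073188294 255 depth fit (array([539.5, -58.9]), array([66.1, 53.3]), 22.9)
d1 (array([ 548.3, -244.3]), array([64.6, 55.5]), 11.3) medz 0.048778130382332585 799 depth fit (array([ 548.9, -245.8]), array([64.2, 53.1]), 11.1)
d2 (array([ 420.4, -153.7]), array([64. , 52.9]), -3.1) medz 0.04898343144374806 811 depth fit (array([ 420.3, -154.2]), array([64. , 52.4]), -3.0)
caddy (array([508. , 140.4]), array([258.5, 165.6]), 89.6) 0.06412640477408238
tab [0.39750611 0.11645767 0.06144601] [0.45430797 0.16687491 0.0730392 ] [0.43155332 0.14019315 0.06681354] [[0.41960173 0.14021927 0.065     ]]
chilli [[ 0.7071211  -0.28293752  0.108     ]]
basil [[ 0.65106927 -0.28026901  0.108     ]]
mat [[ 0.59484155 -0.00169753  0.003     ]
 [ 0.60133825 -0.29853037  0.003     ]
 [ 0.37341124 -0.00458713  0.003     ]
 [ 0.37552637 -0.30041099  0.003     ]]
z mat 0.003001193929966006 sink rim 0.004241732844428858
[0.15449651 0.52772384 0.23086352] [[-0.96  0.28 -0.  ]
 [ 0.28  0.96 -0.  ]
 [-0.   -0.   -1.  ]]
```

```bash
r='-0.361,-0.299,0.03,0,0,1.42,0'
python3 -m inch '[[-0.361,-0.299,0.03,0,0,1.42,0],[-0.361,-0.299,0.03,0,0,1.42,0],[-0.361,-0.299,0.03,0,0,1.42,0],[-0.361,-0.299,0.03,0,0,1.42,0],[-0.361,-0.299,0.03,0,0,1.42,0],[-0.361,-0.299,0.03,0,0,1.42,0],[-0.361,-0.299,0.03,0,0,1.42,0],[-0.361,-0.299,0.03,0,0,1.42,0],[-0.361,-0.299,0.03,0,0,1.42,0],[-0.361,-0.299,0.03,0,0,1.42,0],[-0.361,-0.299,0.03,0,0,1.42,0],[-0.361,-0.299,0.03,0,0,1.42,0]]' 60
python3 -m inch '[[0,0,0,0,0,0.12,0],[0,0,0,0,0,0.24,0],[0,0,0,0,0,0.36,0],[0,0,0,0,0,0.48,0],[0,0,0,0,0,0.6,0],[0,0,0,0,0,0.72,0],[0,0,0,0,0,0.84,0],[0,0,0,0,0,0.96,0],[0,0,0,0,0,1.08,0],[0,0,0,0,0,1.2,0],[0,0,0,0,0,1.32,0],[0,0,0,0,0,1.44,0]]'
python3 - <<'E'
from h import *
C=cam("wrist","w1"); P=cloud(C); z=P[...,2]
print(telemetry.get_obs()['q'].round(1))
k=(z>.045)&(z<.09); c=rect(k)
for x in c[:4]:
    uv=x[:,0]; print(cv2.contourArea(x), plane(C,uv,.065).min(0),plane(C,uv,.065).max(0),np.median(z[uv[:,1],uv[:,0]]))
b=k&(P[...,0]<.435)&(P[...,0]>.39); print(P[b].min(0),P[b].max(0),np.median(P[b],0))
E
```

```text
time: 1.2
ee_pos: [0.4188, 0.1354, 0.2007]
tcp_rot: [180.0, 0.1, 81.7]
wrist_force: [-0.3, 0.2, -0.0]
opening: 0.0853
time: 2.2
ee_pos: [0.4261, 0.077, 0.2011]
tcp_rot: [-176.7, 0.2, 8.1]
wrist_force: [0.5, -0.6, 0.0]
opening: 0.0855
[  7.8 -11.4  -9.   92.6   3.4 179.9]
58908.5 [0.3975471 0.0122887 0.065    ] [0.5739138  0.27010085 0.065     ] 0.06487077606863784
6493.5 [ 0.50152004 -0.08573532  0.065     ] [ 0.576673  -0.0152327  0.065    ] 0.04888737523065784
2100.5 [ 0.39548743 -0.15275314  0.065     ] [ 0.4582957  -0.11247254  0.065     ] 0.048612403131141235
0.0 [ 0.43698647 -0.11306008  0.065     ] [ 0.43698647 -0.11306008  0.065     ] 0.045026877649674446
[ 0.39000107 -0.16522955  0.04502598] [0.43498472 0.15453925 0.07079559] [ 0.41396602 -0.12748516  0.05079586]
```

View pics/w1.png

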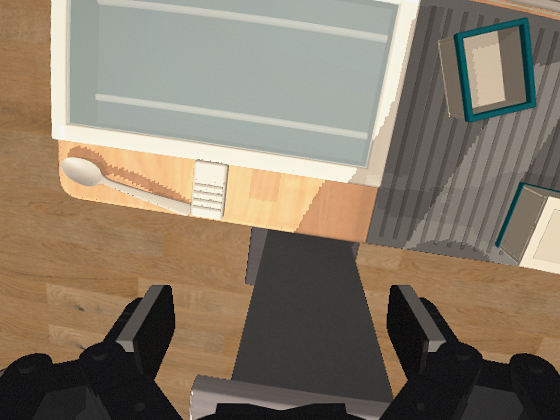

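The wrist view shows the tab at (210,190), with the lid's front edge running along row 135 to 185. The mouth-up tub is at (497,70). Joint 6 has reached its limit, so I'll turn back to yaw 180, which is the same grasp.

```bash

python3 -m inch '[[0,0,0,0,0,-0.12,0],[0,0,0,0,0,-0.24,0],[0,0,0,0,0,-0.36,0],[0,0,0,0,0,-0.48,0],[0,0,0,0,0,-0.6,0],[0,0,0,0,0,-0.72,0],[0,0,0,0,0,-0.84,0],[0,0,0,0,0,-0.96,0],[0,0,0,0,0,-1.08,0],[0,0,0,0,0,-1.2,0],[0,0,0,0,0,-1.32,0],[0,0,0,0,0,-1.44,0]]'
python3 -m inch '[[0,0,0,0,0,-0.12,0],[0,0,0,0,0,-0.24,0],[0,0,0,0,0,-0.36,0],[0,0,0,0,0,-0.48,0],[0,0,0,0,0,-0.6,0],[0,0,0,0,0,-0.72,0],[0,0,0,0,0,-0.84,0],[0,0,0,0,0,-0.96,0],[0,0,0,0,0,-1.08,0],[0,0,0,0,0,-1.2,0],[0,0,0,0,0,-1.32,0],[0,0,0,0,0,-1.44,0]]'
python3 - <<'E'
from h import *
print(telemetry.get_obs()['q'].round(1))
C=cam("wrist","w2"); P=cloud(C); z=P[...,2]
k=(z>.05)&(z<.09)&(P[...,1]>0.05)
b=k&(P[...,0]<.438); b=cv2.erode(b.astype(np.uint8),np.ones((3,3)))>0
print('tab',fit(P[b]),np.median(P[b],0),P[b].min(0),P[b].max(0))
f=k&(abs(P[...,0]-.5)<.06); print('lid y',P[f][:,1].min(),P[f][:,1].max())
f=k&(P[...,0]>.43); print('x',P[f][:,0].max())
# front edge line
xs=[];ys=[]
for y in np.r_[.03:.11:.01,.17:.25:.01]:
    s=k&(abs(P[...,1]-y)<.003)&(P[...,0]>.42); xs.append(P[s][:,0].min() if s.any() else np.nan); ys.append(y)
xs=np.array(xs); g=~np.isnan(xs); print(xs.round(4), np.degrees(np.polyfit(np.array(ys)[g],xs[g],1)[0]))
go([.4175,.140,.12],[180,0,180])
E
```

```text
time: 3.25
ee_pos: [0.4259, 0.0779, 0.2012]
tcp_rot: [-179.4, -3.3, 91.1]
wrist_force: [-0.2, 0.1, 0.4]
opening: 0.0856
time: 4.25
ee_pos: [0.4259, 0.0779, 0.2012]
tcp_rot: [176.8, -1.0, 173.6]
wrist_force: [-0.2, -0.4, -0.0]
opening: 0.0853
[  8.2 -11.4  -8.9  92.6   3.3  14.6]
tab (array([417.6, 141. ]), array([39.3, 24.6]), 0.2) [0.41669881 0.14068032 0.06848605] [0.39788807 0.12868106 0.0641809 ] [0.43718465 0.15334557 0.07171641]
lid y 0.050010857861720215 0.27083214892288043
x 0.5915751793405686
[   nan    nan 0.4433 0.4427 0.4427 0.4426 0.4427 0.443  0.443  0.4431
 0.443  0.4428 0.443  0.4426 0.4429 0.4427] -0.0008681553042690091
shift [0.0133 0.0563 0.0847] turn [ 0.0561 -0.0142 -0.1031]
```

```bash

python3 -m inch '[[0.013,0.057,0.02,0.056,-0.014,-0.103,0],[0.013,0.057,0.04,0.056,-0.014,-0.103,0],[0.013,0.057,0.07,0.056,-0.014,-0.103,0],[0.013,0.057,0.085,0.056,-0.014,-0.103,0.2],[0.013,0.057,0.085,0.056,-0.014,-0.103,0.2],[0.013,0.057,0.085,0.056,-0.014,-0.103,0.2]]'
python3 - <<'E'
from h import *
go([.4175,.141,.043],[180,0,180])
E
```

```text
time: 4.8
ee_pos: [0.4184, 0.1406, 0.1197]
tcp_rot: [-180.0, -0.1, 179.1]
wrist_force: [-0.1, -0.2, 0.5]
opening: 0.0683
shift [0.0008 0.0004 0.0767] turn [-0.0005 -0.002  -0.0165]
```

```bash

python3 -m inch '[[0.001,0,0.025,0,0,-0.016,0.2],[0.001,0,0.05,0,0,-0.016,0.2],[0.001,0,0.077,0,0,-0.016,0.2],[0.001,0,0.077,0,0,-0.016,0.2],[0.001,0,0.077,0,0,-0.016,1],[0.001,0,0.077,0,0,-0.016,1],[0.001,0,0.077,0,0,-0.016,1],[0.001,0,0.077,0,0,-0.016,1],[0.001,0,0.077,0,0,-0.016,1],[0.001,0,0.077,0,0,-0.016,1]]' 30
python3 -m inch '[[-0.0006,0,-0.0148,0,0,0,1],[-0.0026,0,-0.0295,0,0,0,1],[-0.0058,0,-0.044,0,0,0,1],[-0.0103,0,-0.0581,0,0,0,1],[-0.0159,0,-0.0718,0,0,0,1],[-0.0228,0,-0.085,0,0,0,1],[-0.0307,0,-0.0975,0,0,0,1],[-0.0398,0,-0.1093,0,0,0,1],[-0.0498,0,-0.1202,0,0,0,1],[-0.0607,0,-0.1302,0,0,0,1],[-0.0725,0,-0.1393,0,0,0,1],[-0.085,0,-0.1472,0,0,0,1]]'
python3 -c "
from h import *
C=cam('side','s1'); o=telemetry.get_obs(); print(o['opening'],o['wrist_force'],o['ee_pos'],o['q'].round(0))"
```

```text
time: 5.63
ee_pos: [0.419, 0.1408, 0.0439]
tcp_rot: [180.0, 0.1, -180.0]
wrist_force: [4.1, -2.8, 1.5]
opening: 0.0252
time: 6.63
ee_pos: [0.5024, 0.1406, 0.1896]
tcp_rot: [-180.0, -0.2, -179.9]
wrist_force: [-1.2, -0.6, -6.4]
opening: 0.0252
0.025485769333535354 [-3.59222477 -4.43459361 -0.08681818] [0.5044202  0.14065098 0.19067209] [16.  1.  1. 91.  0. 16.]
```

View pics/s1.png

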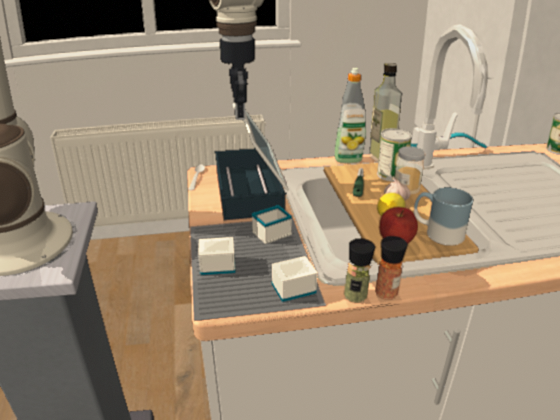

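The lid follows the gripper (side view around (262,140)), so I'll continue to 110°, release and rise.

```bash

python3 -m inch '[[-0.0132,0,-0.0069,0,0,0,1],[-0.0269,0,-0.0125,0,0,0,1],[-0.041,0,-0.017,0,0,0,1],[-0.0555,0,-0.0202,0,0,0,1],[-0.0702,0,-0.0222,0,0,0,1],[-0.085,0,-0.0228,0,0,0,1],[-0.0998,0,-0.0222,0,0,0,1],[-0.1145,0,-0.0202,0,0,0,1],[-0.129,0,-0.017,0,0,0,1],[-0.1431,0,-0.0125,0,0,0,1],[-0.1431,0,-0.0125,0,0,0,0.5],[-0.1431,0,-0.0125,0,0,0,0.3]]'
python3 -m inch '[[0,0,0,0,0,0,0.2],[0,0,-0.02,0,0,0,0],[0,0,-0.05,0,0,0,0],[0,0,-0.08,0,0,0,0],[0.04,0,-0.08,0,0,0.1,0],[0.08,-0.04,-0.08,0,0,0.2,0],[0.1,-0.08,-0.08,0,0,0.3,0],[0.11,-0.11,-0.08,0,0,0.4,0],[0.12,-0.14,-0.08,0,0,0.5,0],[0.12,-0.17,-0.08,0,0,0.6,0],[0.12,-0.2,-0.08,0,0,0.7,0],[0.12,-0.2,-0.08,0,0,0.8,0]]'
python3 - <<'E'
from h import *
C=cam("top","t2"); P=cloud(C)
s=(abs(P[...,1]-.141)<.1)&(P[...,0]>.58)&(P[...,0]<.7)&(P[...,2]>.08); print('lid pts',P[s].max(0) if s.any() else None)
go([.539-.0,-.059,.14],[180,0,112.9])
E
```

```text
time: 7.68
ee_pos: [0.6458, 0.1411, 0.2015]
tcp_rot: [180.0, -0.1, -179.9]
wrist_force: [-0.7, 0.9, -0.5]
opening: 0.0488
time: 8.68
ee_pos: [0.5251, -0.0627, 0.2833]
tcp_rot: [-180.0, 0.1, 133.8]
wrist_force: [0.4, 0.3, 0.1]
opening: 0.0851
lid pts [0.64306169 0.24098992 0.24047907]
shift [-0.0079  0.0113  0.1432] turn [0.0004 0.0004 0.3572]
```

View pics/t2.png

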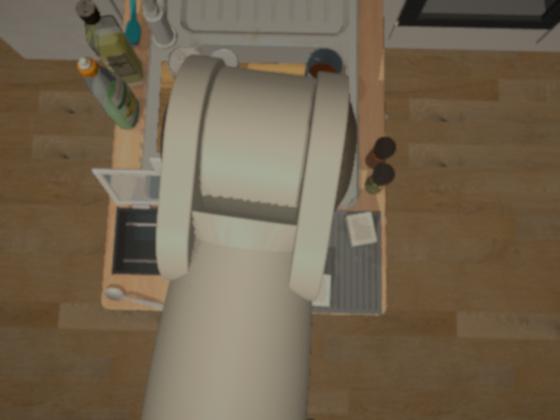

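The lid stands open (about 110°, upper left at (130,185)). Next I'll go over the mouth-up tub for a close look.

```bash

python3 -m inch '[[-0.008,0.011,0.03,0,0,0.12,0],[-0.008,0.011,0.06,0,0,0.24,0],[-0.008,0.011,0.09,0,0,0.357,0],[-0.008,0.011,0.12,0,0,0.357,0],[-0.008,0.011,0.13,0,0,0.357,0],[-0.008,0.011,0.13,0,0,0.357,0]]'
cat >> h.py <<'E'
def tub(C,near,zlo=.03,zhi=.06,r=.06,ztop=.049):
    P=cloud(C); k=(np.hypot(P[...,0]-near[0],P[...,1]-near[1])<r)&(P[...,2]>zlo)&(P[...,2]<zhi)
    k=cv2.morphologyEx(k.astype(np.uint8),cv2.MORPH_OPEN,np.ones((3,3)))
    c=rect(k)[0][:,0]; return fit(plane(C,c,ztop)), fit(P[k>0]), float(np.median(P[k>0][:,2]))
E
python3 - <<'E'
from h import *
C=cam("wrist","w3")
f=tub(C,(.539,-.059),.042,.055); print(f); c=f[1][0]/1000
go([c[0],c[1],.022],[180,0,90+f[1][2]])
E
```

```text
time: 9.23
ee_pos: [0.538, -0.0563, 0.1504]
tcp_rot: [-179.8, -0.1, 114.0]
wrist_force: [-0.3, -0.1, 0.4]
opening: 0.0854
((array([540.5, -58. ]), array([65.6, 54.9]), 22.9), (array([540.9, -58.7]), array([66. , 54.2]), 22.8), 0.04923017697227916)
shift [-0.0029  0.001   0.1307] turn [-0.0014 -0.0009  0.0198]
```

View pics/w3.png

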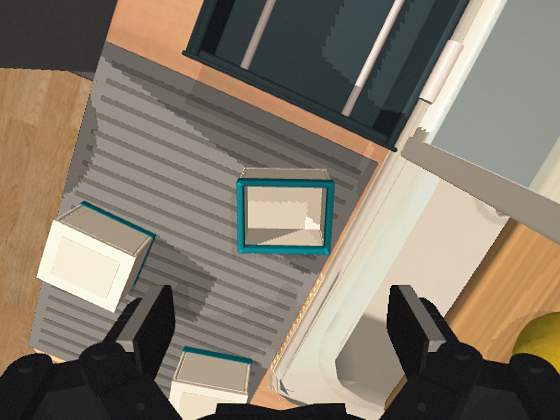

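```bash

python3 -m inch '[[-0.003,0.001,0.035,0,0,0.02,0],[-0.003,0.001,0.07,0,0,0.02,0],[-0.003,0.001,0.1,0,0,0.02,0],[-0.003,0.001,0.12,0,0,0.02,0],[-0.003,0.001,0.137,0,0,0.02,0],[-0.003,0.001,0.137,0,0,0.02,0],[-0.003,0.001,0.137,0,0,0.02,1],[-0.003,0.001,0.137,0,0,0.02,1],[-0.003,0.001,0.137,0,0,0.02,1],[-0.003,0.001,0.137,0,0,0.02,1]]' 40
python3 -m inch '[[0,0,-0.02,0,0,0,1],[0,0,-0.05,0,0,0,1],[0,0,-0.08,0,0,0,1],[0,0,-0.11,0,0,0,1],[0,0,-0.13,0,0,0.1,1],[0,0,-0.13,0,0,0.2,1],[0,0,-0.13,0,0,0.3,1],[0,0,-0.13,0,0,0.4,1]]'
python3 -c "
from h import *
go([.514,.141-.0545,.15],[180,0,90]); go([.514,.141-.0545,.018],[180,0,90])"
```

```text
time: 10.12
ee_pos: [0.5434, -0.0596, 0.0184]
tcp_rot: [179.8, 0.1, 112.6]
wrist_force: [-0.4, 1.3, 7.9]
opening: 0.0634
time: 10.78
ee_pos: [0.5425, -0.0596, 0.1475]
tcp_rot: [179.9, 0.0, 89.4]
wrist_force: [-0.8, 0.4, -1.4]
opening: 0.0632
shift [ 0.1458 -0.0299 -0.0026] turn [ 0.0021  0.0003 -0.0098]
shift [ 0.1459 -0.0302  0.1294] turn [ 0.0021  0.0003 -0.0098]
```

```bash

python3 -m inch '[[0.03,-0.006,0,0,0,0,1],[0.06,-0.012,0,0,0,0,1],[0.09,-0.02,0,0,0,0,1],[0.12,-0.028,0,0,0,-0.01,1],[0.144,-0.03,0.01,0,0,-0.01,1],[0.144,-0.03,0.03,0,0,-0.01,1],[0.144,-0.03,0.06,0,0,-0.01,1],[0.144,-0.03,0.08,0,0,-0.01,1],[0.144,-0.03,0.08,0,0,-0.01,1]]'
python3 -c "
from h import *
o=telemetry.get_obs(); print(o['opening'],o['tcp_rot'])
C=cam('wrist','w4')
go([.514,.085,.022],[180,0,90])"
```

```text
time: 11.53
ee_pos: [0.5106, 0.0846, 0.0626]
tcp_rot: [-179.7, 0.0, 90.3]
wrist_force: [-0.8, -0.8, -0.6]
opening: 0.0636
0.0635694292513088 [-1.79703162e+02  3.80023276e-02  9.03238847e+01]
shift [0.0004 0.0026 0.0429] turn [-0.003   0.0003  0.0053]
```

View pics/w4.png

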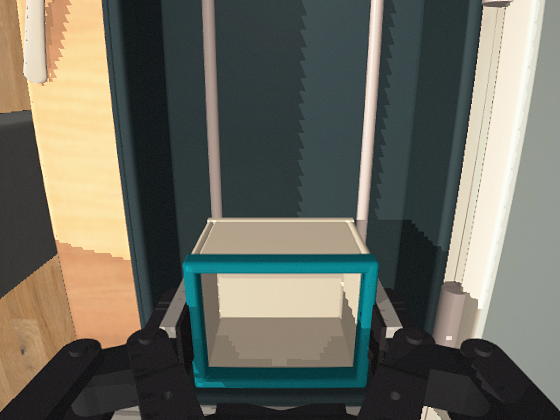

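The tub is held level between the rails (rails at columns 212 and 370 on row 150). I'll check the rail midline before lowering.

```bash

python3 - <<'E'
from h import *
C=cam("wrist")
print(plane(C,[[212,150],[370,150],[215,200],[363,200]],.012), plane(C,[[185,380],[368,380],[187,258],[375,258]],.0626-.0154+.046))
p,_=pose(); print(p)
E
```

```text
[[0.47423826 0.13548919 0.012     ]
 [0.55653678 0.13605451 0.012     ]
 [0.47452489 0.10828708 0.012     ]
 [0.55483369 0.10881189 0.012     ]] [[0.47350966 0.06016685 0.0932    ]
 [0.54432023 0.06080199 0.0932    ]
 [0.47876305 0.11258183 0.0932    ]
 [0.54194852 0.11301072 0.0932    ]]
[0.51260866 0.08462727 0.06659455]
```

```bash

python3 -m inch '[[0,0.002,0.015,-0.003,0,0.005,1],[0,0.002,0.03,-0.003,0,0.005,1],[0,0.002,0.038,-0.003,0,0.005,1],[0,0.002,0.043,-0.003,0,0.005,1],[0,0.002,0.0445,-0.003,0,0.005,1],[0,0.002,0.0445,-0.003,0,0.005,1]]'
python3 -m inch '[[0,0,0,0,0,0,0.5],[0,0,0,0,0,0,0.2],[0,0,0,0,0,0,0.1],[0,0,0,0,0,0,0.1],[0,0,-0.02,0,0,0,0.1],[0,0,-0.05,0,0,0,0.1],[0,0,-0.09,0,0,0,0.1],[0,0,-0.13,0,0,0,0]]'
python3 - <<'E'
from h import *
C=cam("wrist","w5")
print(tub(C,(.5145,.087),.045,.058,ztop=.052))
print(pose()[0],telemetry.get_obs()['q'].round(0))
E
```

```text
time: 12.13
ee_pos: [0.5148, 0.0846, 0.0217]
tcp_rot: [179.8, -0.0, 90.0]
wrist_force: [0.3, 1.1, -0.2]
opening: 0.0635
time: 12.8
ee_pos: [0.5134, 0.0845, 0.1521]
tcp_rot: [180.0, 0.0, 90.0]
wrist_force: [1.1, -0.1, 0.3]
opening: 0.085
((array([513.9,  86.8]), array([65.5, 54.3]), -0.0), (array([513.9,  86.2]), array([65.8, 53.7]), -0.1), 0.052203840925452105)
[0.51614436 0.08495723 0.16110495] [ 9. -0. -3. 86. -0. 99.]
```

The tub is standing flat in the caddy (rim z 0.052, yaw 0). Next is the nearer upside-down tub. I'll move it somewhere easier first, then flip it with a leaned grasp and a half roll.

```bash

python3 -m inch '[[-0.04,-0.016,0,0,0,0.05,0],[-0.08,-0.032,0,0,0,0.05,0],[-0.12,-0.048,0.01,0,0,0.05,0],[-0.16,-0.064,0.02,0,0,0.05,0],[-0.2,-0.08,0.03,0,0,0.05,0],[-0.239,-0.096,0.03,0,0,0.05,0],[-0.239,-0.096,0.03,0,0,0.05,0],[-0.239,-0.096,0.03,0,0,0.05,0]]'
python3 - <<'E'
from h import *
C=cam("wrist","w6")
f=tub(C,(.420,-.154)); print(f); c=f[1][0]/1000
print(tub(C,(.548,-.245)))
go([c[0],c[1],.018],[180,0,90+f[1][2]]); print(telemetry.get_obs()['q'].round(0))
E
```

```text
time: 13.52
ee_pos: [0.4171, -0.1567, 0.1208]
tcp_rot: [179.9, 0.0, 86.9]
wrist_force: [0.2, 0.6, 0.1]
opening: 0.0853
((array([ 421.7, -152. ]), array([64.3, 56.7]), -3.1), (array([ 421.6, -154.1]), array([64.4, 53.1]), -3.3), 0.04963350300261901)
((array([ 550.2, -239.1]), array([67. , 62.4]), -78.4), (array([ 553.7, -244.7]), array([58.2, 54.3]), 10.9), 0.049473547172256466)
shift [0.0015 0.0034 0.103 ] turn [ 0.0028 -0.0001  0.0044]
[-20. -10. -17.  83.   0.  73.]
```

```bash

python3 -m inch '[[0.0015,0.0034,0.035,0,0,0,0],[0.0015,0.0034,0.07,0,0,0,0],[0.0015,0.0034,0.09,0,0,0,0],[0.0015,0.0034,0.101,0,0,0,0],[0.0015,0.0034,0.101,0,0,0,0],[0.0015,0.0034,0.101,0,0,0,1],[0.0015,0.0034,0.101,0,0,0,1],[0.0015,0.0034,0.101,0,0,0,1],[0.0015,0.0034,0.101,0,0,0,1]]' 40
python3 -m inch '[[0,0,-0.01,0,0,0,1],[0,0,-0.03,0,0,0,1],[0.02,0.03,-0.04,0,0,-0.08,1],[0.04,0.06,-0.04,0,0,-0.16,1],[0.061,0.09,-0.04,0,0,-0.244,1],[0.061,0.11,-0.04,0,0,-0.244,1],[0.061,0.11,-0.03,0,0,-0.244,1],[0.061,0.11,-0.015,0,0,-0.244,1],[0.061,0.11,-0.003,0,0,-0.244,1],[0.061,0.11,0,0,0,-0.244,1],[0.061,0.11,0,0,0,-0.244,1]]'
python3 -m inch '[[0,0,0,0,0,0,0.5],[0,0,0,0,0,0,0],[0,0,0,0,0,0,0],[0,0,0,0,0,0,0],[0,0,-0.03,0,0,0,0],[0,0,-0.07,0,0,0,0],[0,0,-0.11,0,0,0,0],[0,0,-0.14,0,0,0,0],[0,0,-0.14,0,0,0,0]]'
python3 - <<'E'
from h import *
C=cam("wrist","w7"); print(tub(C,(.535,-.10))); o=telemetry.get_obs(); print(o['q'].round(0),o['ee_pos'],o['tcp_rot'])
E
```

```text
time: 14.32
ee_pos: [0.4232, -0.1532, 0.0217]
tcp_rot: [179.7, 0.0, 87.1]
wrist_force: [0.6, 2.1, 7.1]
opening: 0.0636
time: 15.23
ee_pos: [0.5343, -0.0978, 0.0208]
tcp_rot: [179.8, 0.0, 101.1]
wrist_force: [-1.2, 1.2, 5.8]
opening: 0.0637
time: 15.98
ee_pos: [0.5365, -0.0982, 0.167]
tcp_rot: [179.4, 0.2, 101.1]
wrist_force: [1.0, -0.2, 0.7]
opening: 0.0857
((array([533.2, -97.2]), array([64.2, 56.1]), 10.8), (array([533.5, -99.1]), array([64.3, 52.9]), 10.7), 0.04960387943265973)
[-10.   3.   0.  87.   0.  69.] [ 0.53592724 -0.09807508  0.16375252] [1.79558645e+02 1.52472210e-01 1.01090628e+02]
```

```bash
cat >> h.py <<'E'
def lean(yaw,a):
    y,a=np.radians([yaw,a]); t=np.array([np.sin(a)*np.cos(y),np.sin(a)*np.sin(y),-np.cos(a)])
    j=np.array([np.sin(y),-np.cos(y),0]); return R.from_matrix(np.c_[np.cross(j,t),j,t]),t   # camera up
E
python3 - <<'E'
from h import *
c=np.array([.5335,-.099]); yaw=10.8
T,t=lean(yaw,65); print(T.as_matrix().round(2))
G=np.r_[c-.010*np.array([np.cos(np.radians(yaw)),np.sin(np.radians(yaw))]),.033]
print('grasp tcp',G+.019*t,'pre',G-.06*t)
p,R0=pose()
go(G-.06*t+[-.0,0,.07],T)
E
```

```text
[[ 0.42  0.19  0.89]
 [ 0.08 -0.98  0.17]
 [ 0.91  0.   -0.42]]
grasp tcp [ 0.54059196 -0.09764714  0.02497025] pre [ 0.47026185 -0.11106332  0.0583571 ]
shift [-0.     -0.0672  0.0349] turn [-0.8773  0.8765  1.393 ]
```

```bash

python3 -m inch '[[0,-0.01,0,-0.047,0.047,0.0743,0],[0,-0.02,0,-0.0935,0.0935,0.1486,0],[0,-0.03,0,-0.14,0.14,0.223,0],[0,-0.04,0.01,-0.187,0.187,0.297,0],[0,-0.05,0.01,-0.234,0.234,0.3715,0],[0,-0.06,0.02,-0.28,0.28,0.4458,0],[0,-0.067,0.02,-0.327,0.327,0.52,0],[0,-0.067,0.02,-0.374,0.374,0.594,0],[0,-0.067,0.03,-0.421,0.421,0.669,0],[0,-0.067,0.03,-0.4675,0.4675,0.743,0],[0,-0.067,0.035,-0.514,0.514,0.817,0],[0,-0.067,0.035,-0.561,0.561,0.8915,0]]'
python3 -m inch '[[0,0,0,-0.053,0.053,0.084,0],[0,0,0,-0.105,0.105,0.167,0],[0,0,0,-0.158,0.158,0.25,0],[0,0,0,-0.21,0.21,0.334,0],[0,0,0,-0.263,0.263,0.418,0],[0,0,0,-0.316,0.316,0.502,0],[0,0,0,-0.316,0.316,0.502,0],[0,0,0,-0.316,0.316,0.502,0]]'
python3 - <<'E'
from h import *
T,t=lean(10.8,65)
print(telemetry.get_obs()['q'].round(0)); go([.4703,-.111,.0584],T)
E
```

```text
time: 17.03
ee_pos: [0.468, -0.1104, 0.1226]
tcp_rot: [163.5, -41.5, 53.3]
wrist_force: [-1.0, 0.3, 0.8]
opening: 0.0851
time: 17.7
ee_pos: [0.4922, -0.1338, 0.1146]
tcp_rot: [-178.2, -64.0, 10.6]
wrist_force: [-0.9, -0.5, 0.5]
opening: 0.0858
[-38. -48. -65.  21.  44. 153.]
shift [-0.0582 -0.0262  0.0099] turn [-0.0288  0.0181 -0.0017]
```

The arm folds to its joint limits with this heading. I'll re-lay the tub at about yaw 60, where the leaned tool points sideways, and that also keeps the camera off the worktop edge after the roll.

```bash

python3 - <<'E'
from h import *
go([.5335,-.099,.16],[180,0,100.8])
E
```

```text
shift [ 0.0614 -0.0259  0.0232] turn [ 0.8459 -0.8871 -1.3762]
```

```bash

python3 -m inch '[[0.01,-0.003,0,0.045,-0.047,-0.073,0],[0.02,-0.006,0,0.09,-0.095,-0.147,0],[0.03,-0.01,0,0.135,-0.142,-0.22,0],[0.04,-0.014,0,0.18,-0.19,-0.294,0],[0.05,-0.018,0.01,0.225,-0.237,-0.367,0],[0.061,-0.022,0.01,0.27,-0.284,-0.44,0],[0.061,-0.026,0.023,0.315,-0.331,-0.514,0],[0.061,-0.026,0.023,0.361,-0.379,-0.587,0],[0.061,-0.026,0.023,0.406,-0.426,-0.66,0],[0.061,-0.026,0.023,0.451,-0.473,-0.734,0],[0.061,-0.026,0.023,0.496,-0.52,-0.807,0],[0.061,-0.026,0.023,0.541,-0.568,-0.881,0]]'
python3 -m inch '[[0,0,0,0.05,-0.053,-0.083,0],[0,0,0,0.1,-0.106,-0.165,0],[0,0,0,0.153,-0.16,-0.248,0],[0,0,0,0.204,-0.213,-0.33,0],[0,0,0,0.255,-0.266,-0.413,0],[0,0,0,0.305,-0.319,-0.495,0],[0,0,0,0.305,-0.319,-0.495,0],[0,0,0,0.305,-0.319,-0.495,0]]'
python3 - <<'E'
from h import *
C=cam("wrist"); f=tub(C,(.5335,-.099)); print(f)
c=f[1][0]/1000; go([c[0],c[1],.02],[180,0,90+f[1][2]])
E
```

```text
time: 18.7
ee_pos: [0.5334, -0.0996, 0.1642]
tcp_rot: [167.0, -21.5, 74.9]
wrist_force: [0.8, -0.8, 0.1]
opening: 0.0852
time: 19.37
ee_pos: [0.5341, -0.0988, 0.1633]
tcp_rot: [179.9, -0.1, 100.9]
wrist_force: [-0.0, -0.3, 0.4]
opening: 0.0856
((array([533.2, -97.1]), array([64.2, 55.4]), 10.8), (array([533.5, -99. ]), array([64.2, 52.7]), 10.8), 0.04966324674313885)
shift [ 1.000e-04 -8.000e-04  1.432e-01] turn [ 0.0033 -0.0024 -0.0013]
```

```bash

python3 -m inch '[[0,0,0.035,0,0,0,0],[0,0,0.07,0,0,0,0],[0,0,0.105,0,0,0,0],[0,0,0.13,0,0,0,0],[0,0,0.141,0,0,0,0],[0,0,0.141,0,0,0,0],[0,0,0.141,0,0,0,1],[0,0,0.141,0,0,0,1],[0,0,0.141,0,0,0,1],[0,0,0.141,0,0,0,1]]' 40
python3 -m inch '[[0,0,-0.02,0,0,0,1],[0,0,-0.04,0,0,-0.1,1],[0,-0.01,-0.04,0,0,-0.2,1],[-0.005,-0.03,-0.04,0,0,-0.3,1],[-0.009,-0.05,-0.04,0,0,-0.42,1],[-0.009,-0.066,-0.04,0,0,-0.54,1],[-0.009,-0.066,-0.04,0,0,-0.66,1],[-0.009,-0.066,-0.04,0,0,-0.78,1],[-0.009,-0.066,-0.03,0,0,-0.859,1],[-0.009,-0.066,-0.015,0,0,-0.859,1],[-0.009,-0.066,-0.003,0,0,-0.859,1],[-0.009,-0.066,0,0,0,-0.859,1]]'
python3 -m inch '[[0,0,0,0,0,0,0.8],[0,0,0,0,0,0,0],[0,0,0,0,0,0,0],[0,0,0,0,0,0,0],[0,0,0,0,0,0,0],[0,0,-0.03,0,0,0,0],[0,0,-0.07,0,0,0,0],[0,0,-0.11,0,0,0,0],[0,0,-0.14,0,0,0,0],[0,0,-0.14,0,0,0,0]]'
python3 - <<'E'
from h import *
C=cam("wrist"); f=tub(C,(.47,-.12)); print(f)
c=f[1][0]/1000; yaw=f[1][2]; n=np.array([np.cos(np.radians(yaw)),np.sin(np.radians(yaw)),0])
T,t=lean(yaw,66); G=np.r_[c,.033]-.010*n
print('tcp',G+.019*t,'pre',G-.06*t); go(G-.06*t+[0,0,.06],T)
p,R0=pose(); print((R0.inv()*T).magnitude())
E
```

```text
time: 20.25
ee_pos: [0.536, -0.1002, 0.0241]
tcp_rot: [179.6, 0.1, 100.6]
wrist_force: [-0.7, -1.1, 7.2]
opening: 0.0631
time: 21.25
ee_pos: [0.4721, -0.1211, 0.023]
tcp_rot: [179.9, 0.3, 149.8]
wrist_force: [-13.0, 2.7, 38.9]
opening: 0.0634
time: 22.08
ee_pos: [0.4733, -0.1215, 0.1679]
tcp_rot: [179.7, 0.6, 149.9]
wrist_force: [1.0, -1.1, -0.3]
opening: 0.0855
((array([ 468.8, -119.1]), array([64.2, 55.2]), 59.8), (array([ 470.3, -120. ]), array([64.2, 52.7]), 59.8), 0.04965066742373936)
tcp [ 0.4740009  -0.11364122  0.025272  ] pre [ 0.43769791 -0.17601601  0.0574042 ]
shift [ 0.0031 -0.065   0.0471] turn [-0.8883  0.8981  1.3854]
1.8748462387642393
```

```bash

python3 -m inch '[[0,-0.01,0,-0.047,0.047,0.0743,0],[0,-0.02,0,-0.0935,0.0935,0.1486,0],[0,-0.03,0,-0.14,0.14,0.223,0],[0,-0.04,0.01,-0.187,0.187,0.297,0],[0,-0.05,0.01,-0.234,0.234,0.3715,0],[0,-0.06,0.02,-0.28,0.28,0.4458,0],[0,-0.065,0.02,-0.327,0.327,0.52,0],[0,-0.065,0.02,-0.374,0.374,0.594,0],[0.003,-0.065,0.03,-0.421,0.421,0.669,0],[0.003,-0.065,0.03,-0.4675,0.4675,0.743,0],[0.003,-0.065,0.04,-0.514,0.514,0.817,0],[0.003,-0.065,0.047,-0.569,0.575,0.887,0]]'
python3 -m inch '[[0,0,0,-0.053,0.053,0.084,0],[0,0,0,-0.105,0.105,0.167,0],[0,0,0,-0.158,0.158,0.25,0],[0,0,0,-0.21,0.21,0.334,0],[0,0,0,-0.263,0.263,0.418,0],[0,0,0,-0.32,0.323,0.499,0],[0,0,0,-0.32,0.323,0.499,0],[0,0,0,-0.32,0.323,0.499,0]]'
python3 - <<'E'
from h import *
T,t=lean(59.8,66)
print(telemetry.get_obs()['q'].round(0)); go([.4377,-.176,.0574],T); go([.474,-.1136,.0253],T)
E
```

```text
time: 23.13
ee_pos: [0.4359, -0.1756, 0.1133]
tcp_rot: [162.9, -42.2, 102.7]
wrist_force: [0.8, 0.4, -1.4]
opening: 0.0854
time: 23.8
ee_pos: [0.4352, -0.1754, 0.1129]
tcp_rot: [-179.0, -65.9, 59.0]
wrist_force: [0.0, 0.4, -0.2]
opening: 0.0854
[-53.  18. -12. 102.  57.  45.]
shift [-0.0503  0.0029  0.0234] turn [-0.0032  0.002  -0.006 ]
shift [-0.0501  0.0031  0.1024] turn [-0.0032  0.002  -0.006 ]
```

```bash

python3 -m inch '[[-0.025,0.003,0.012,0,0,0,0],[-0.05,0.003,0.023,0,0,0,0],[-0.05,0.003,0.023,0,0,0,0],[-0.05,0.003,0.045,0,0,0,0],[-0.05,0.003,0.07,0,0,0,0],[-0.05,0.003,0.09,0,0,0,0],[-0.05,0.003,0.102,0,0,0,0],[-0.05,0.003,0.102,0,0,0,0],[-0.05,0.003,0.102,0,0,0,1],[-0.05,0.003,0.102,0,0,0,1],[-0.05,0.003,0.102,0,0,0,1],[-0.05,0.003,0.102,0,0,0,1]]' 50
python3 -m inch '[[0.018,0,-0.008,0,0,0,1],[0.036,0,-0.016,0,0,0,1],[0.055,0,-0.024,0,0,0,1],[0.073,0,-0.033,0,0,0,1],[0.091,0,-0.041,0,0,0,1],[0.091,0,-0.041,0,0,0,1],[0.091,0,-0.041,0,0,0,1]]'
python3 - <<'E'
from h import *
C=cam("side"); cv2.imwrite("pics/s2.png",cv2.resize(C['im'][80:320,120:400,::-1],None,fx=2,fy=2))
E
```

```text
time: 24.8
ee_pos: [0.4751, -0.115, 0.0277]
tcp_rot: [-179.4, -65.9, 59.1]
wrist_force: [-1.5, -1.0, 6.3]
opening: 0.0516
time: 25.38
ee_pos: [0.4753, -0.1154, 0.1272]
tcp_rot: [-179.5, -65.9, 59.3]
wrist_force: [0.6, 0.2, -1.2]
opening: 0.0513
```

View pics/s2.png

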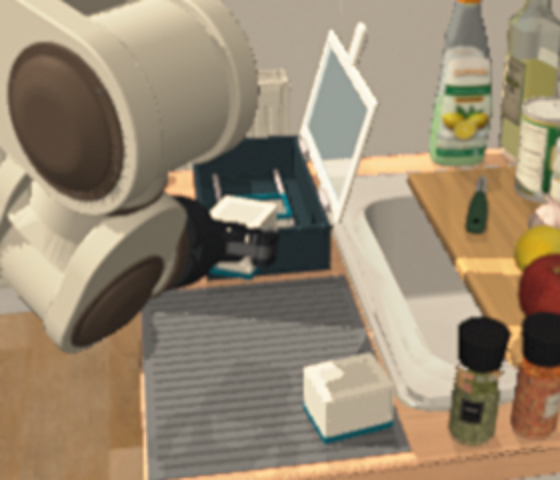

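```bash

python3 -m inch '[[-0.007,0.004,-0.015,0,0,-0.12,1],[-0.013,0.008,-0.03,0,0,-0.24,1],[-0.02,0.012,-0.045,0,0,-0.36,1],[-0.027,0.016,-0.06,0,0,-0.48,1],[-0.027,0.016,-0.06,0,0,-0.6,1],[-0.027,0.016,-0.06,0,0,-0.72,1],[-0.027,0.016,-0.06,0,0,-0.84,1],[-0.027,0.016,-0.06,0,0,-0.96,1],[-0.027,0.016,-0.06,0,0,-1.08,1],[-0.027,0.016,-0.06,0,0,-1.2,1],[-0.027,0.016,-0.06,0,0,-1.32,1],[-0.027,0.016,-0.06,0,0,-1.4,1]]'
python3 -m inch '[[0,0,0,0,0,-0.12,1],[0,0,0,0,0,-0.24,1],[0,0,0,0,0,-0.36,1],[0,0,0,0,0,-0.48,1],[0,0,0,0,0,-0.6,1],[0,0,0,0,0,-0.72,1],[0,0,0,0,0,-0.84,1],[0,0,0,0,0,-0.96,1],[0,0,0,0,0,-1.08,1],[0,0,0,0,0,-1.2,1],[0,0,0,0,0,-1.32,1],[0,0,0,0,0,-1.4,1]]'
python3 -m inch '[[0,0,0,0,0,-0.12,1],[0,0,0,0,0,-0.24,1],[0,0,0,0,0,-0.34,1],[0,0,0,0,0,-0.34,1],[0,0,0,0,0,-0.34,1]]'
python3 - <<'E'
from h import *
C=cam("wrist","w8"); o=telemetry.get_obs(); print(o['opening'],o['q'].round(0),o['ee_pos'],o['tcp_rot'])
p,R0=pose(); print(R0.as_matrix().round(3))
E
```

```text
time: 26.43
ee_pos: [0.4554, -0.1794, 0.125]
tcp_rot: [114.4, -9.0, 145.9]
wrist_force: [0.5, 0.8, -1.6]
opening: 0.0512
time: 27.43
ee_pos: [0.4554, -0.1794, 0.125]
tcp_rot: [143.0, 59.3, -161.3]
wrist_force: [-0.3, 0.4, -1.4]
opening: 0.0514
time: 27.85
ee_pos: [0.4555, -0.1794, 0.1254]
tcp_rot: [178.4, 65.9, -121.8]
wrist_force: [-0.2, -0.4, -0.4]
opening: 0.0515
0.05136218575099349 [ -51.   18.   -9.  102.   58. -133.] [ 0.45554216 -0.17943788  0.12562678] [ 178.3647871    65.92913751 -121.86070531]
[[-0.215 -0.863  0.458]
 [-0.346  0.506  0.79 ]
 [-0.913  0.012 -0.408]]
```

View pics/w8.png

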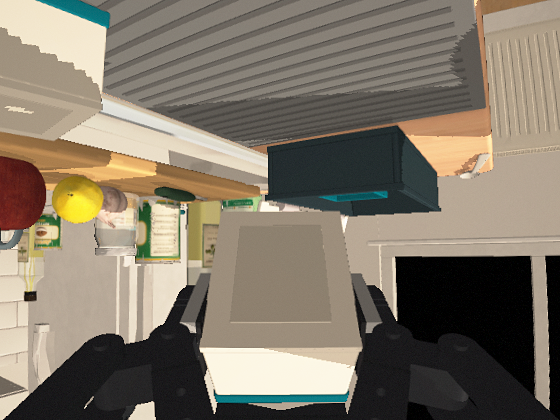

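```bash

python3 -m inch '[[0.015,-0.003,-0.004,0,0,0,1],[0.03,-0.004,0,0,0,0,1],[0.045,-0.004,0.005,0,0,0,1],[0.058,-0.004,0.01,0,0,0,1],[0.068,-0.004,0.014,0,0,0,1],[0.076,-0.004,0.017,0,0,0,1],[0.082,-0.004,0.02,0,0,0,1],[0.085,-0.004,0.0212,0,0,0,1],[0.085,-0.004,0.0212,0,0,0,1]]'
python3 - <<'E'
from h import *
C=cam("side"); o=telemetry.get_obs(); print(o['opening'],o['ee_pos'],o['tcp_rot'],o['wrist_force'])
cv2.imwrite("pics/s3.png",cv2.resize(C['im'][160:360,120:400,::-1],None,fx=2,fy=2))
E
```

```text
time: 28.65
ee_pos: [0.4509, -0.1942, 0.0396]
tcp_rot: [178.9, 65.9, -121.3]
wrist_force: [0.2, 0.2, -0.6]
opening: 0.0517
0.05144168802570338 [ 0.45103156 -0.19441398  0.04019818] [ 178.97897307   65.92009761 -121.20893802] [ 0.87327123 -0.50055901 -0.7773299 ]
```

View pics/s3.png

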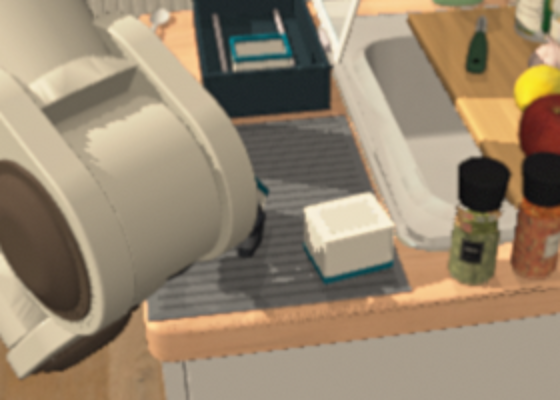

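The tub is hidden behind the wrist and there is no contact yet (z 0.040, force below 1 N). I'll ease down a little further, release and back off along the tool.

```bash

python3 -m inch '[[0.001,0,0.0005,0,0,0,1],[0.002,0,0.001,0,0,0,1],[0.002,0,0.001,0,0,0,1],[0.002,0,0.001,0,0,0,1]]'
python3 -m inch '[[0,0,0,0,0,0,0.5],[0,0,0,0,0,0,0.2],[0,0,-0.002,0,0,0,0],[0,0,-0.006,0,0,0,0],[0,0,-0.01,0,0,0,0],[0,0,-0.01,0,0,0,0],[0,0,-0.01,0,0,0,0],[0,0,-0.02,0,0,0,0],[0,0,-0.04,0,0,0,0],[0,0,-0.06,0,0,0,0],[-0.02,0,-0.08,0,0,0,0],[-0.04,0,-0.08,0,0,0,0]]'
python3 -m inch '[[-0.03,0,0,0,0,0,0],[-0.06,0,0,0,0,0,0],[-0.08,0,0,0,0,0,0],[-0.08,0,0,0,0,0,0],[-0.08,0,0,0,0,0,0]]'
python3 - <<'E'
from h import *
C=cam("wrist","w9")
o=telemetry.get_obs(); print(o['ee_pos'],o['tcp_rot']); go([.45,-.19,.17],[180,0,150])
try: print(tub(C,(.45,-.19),.025,.07,.07))
except Exception as e: print(e)
E
```

```text
time: 29.03
ee_pos: [0.4511, -0.1945, 0.0381]
tcp_rot: [179.1, 65.9, -121.1]
wrist_force: [-0.8, -0.2, 0.1]
opening: 0.0516
time: 30.03
ee_pos: [0.422, -0.2458, 0.1079]
tcp_rot: [178.9, 65.9, -121.4]
wrist_force: [1.0, -0.6, 0.8]
opening: 0.0852
time: 30.45
ee_pos: [0.44, -0.2156, 0.1808]
tcp_rot: [179.3, 65.9, -120.9]
wrist_force: [-0.1, 0.1, -0.4]
opening: 0.0856
[ 0.43968476 -0.21561422  0.17981182] [ 179.08059926   65.88986033 -121.09032772]
shift [-0.0022  0.0039  0.029 ] turn [0.8956 0.8904 1.372 ]
((array([ 443.4, -204.4]), array([53.6, 27.2]), -30.5), (array([ 443.2, -204.8]), array([54. , 28.9]), -30.4), 0.044332392060862216)
```

View pics/w9.png

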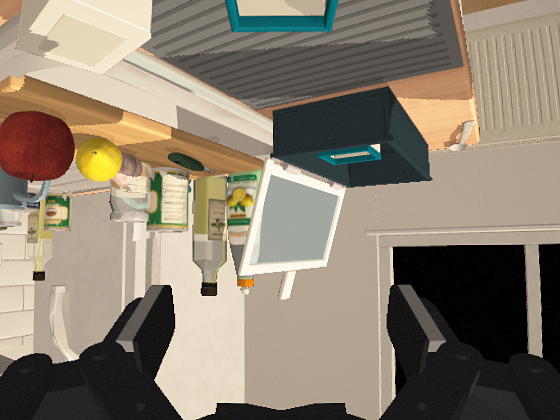

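The flip worked: the teal rim is visible, mouth up, at the top (285,15) of the inverted view. Next I'll return to vertical above it.

```bash

python3 -m inch '[[0,0,0,0.048,0.047,0.073,0],[0,0,0,0.096,0.095,0.146,0],[0,0,0,0.143,0.142,0.22,0],[0,0,0.01,0.191,0.19,0.293,0],[0,0,0.01,0.239,0.237,0.366,0],[0,0,0.02,0.287,0.285,0.439,0],[0,0,0.02,0.334,0.332,0.512,0],[0,0,0.02,0.382,0.38,0.585,0],[0,0,0.02,0.43,0.427,0.659,0],[0,0,0.02,0.478,0.475,0.732,0],[0,0,0.02,0.525,0.522,0.805,0],[0,0,0.02,0.573,0.57,0.878,0]]'
python3 -m inch '[[0,0,0,0.05,0.05,0.08,0],[0,0,0,0.1,0.1,0.16,0],[0,0,0,0.15,0.15,0.24,0],[0,0,0,0.21,0.21,0.32,0],[0,0,0,0.26,0.26,0.4,0],[0,0,0,0.323,0.32,0.494,0],[0,0,0,0.323,0.32,0.494,0],[0,0,0,0.323,0.32,0.494,0]]'
python3 - <<'E'
from h import *
C=cam("wrist","w10"); f=tub(C,(.45,-.19),.042,.055,.07); print(f, tub(C,(.548,-.245)))
c=f[1][0]/1000; go([c[0],c[1],.017],[180,0,90+f[1][2]])
E
```

```text
time: 31.5
ee_pos: [0.4483, -0.2002, 0.1709]
tcp_rot: [166.1, 21.7, 175.8]
wrist_force: [-0.3, 0.2, -0.0]
opening: 0.0856
time: 32.17
ee_pos: [0.4493, -0.1995, 0.17]
tcp_rot: [179.9, -0.2, 150.2]
wrist_force: [-0.4, 1.0, 0.1]
opening: 0.0857
((array([ 433.4, -220.9]), array([65.7, 54.3]), 60.1), (array([ 433.7, -221.1]), array([65.8, 54.1]), 60.3), 0.04925932878899483) ((array([ 545.9, -243.2]), array([73.4, 59.4]), 11.4), (array([ 550.4, -245.3]), array([65.9, 53.5]), 11.4), 0.04953488189006283)
shift [ 0.0023 -0.0263  0.1535] turn [ 0.0014 -0.0014 -0.0026]
```

```bash

python3 -m inch '[[0.0023,-0.026,0.03,0,0,0,0],[0.0023,-0.026,0.06,0,0,0,0],[0.0023,-0.026,0.09,0,0,0,0],[0.0023,-0.026,0.12,0,0,0,0],[0.0023,-0.026,0.14,0,0,0,0],[0.0023,-0.026,0.1515,0,0,0,0],[0.0023,-0.026,0.1515,0,0,0,0],[0.0023,-0.026,0.1515,0,0,0,1],[0.0023,-0.026,0.1515,0,0,0,1],[0.0023,-0.026,0.1515,0,0,0,1],[0.0023,-0.026,0.1515,0,0,0,1]]' 40
python3 -m inch '[[0,0,-0.03,0,0,0,1],[0,0,-0.06,0,0,0,1],[0,0,-0.1,0,0,0,1],[0,0,-0.13,0,0,0,1],[0,0,-0.13,0,0,0,1]]'
python3 -m inch '[[0.01,0.032,0,0,0,0.1,1],[0.02,0.065,0,0,0,0.2,1],[0.03,0.1,0,0,0,0.3,1],[0.04,0.13,0,0,0,0.4,1],[0.05,0.16,0,0,0,0.5,1],[0.06,0.195,0,0,0,0.6,1],[0.07,0.23,0,0,0,0.7,1],[0.08,0.26,0,0,0,0.8,1],[0.09,0.29,0,0,0,0.9,1],[0.1,0.323,0,0,0,1,1],[0.109,0.354,0,0,0,1.047,1],[0.109,0.354,0,0,0,1.047,1]]'
python3 - <<'E'
from h import *
o=telemetry.get_obs(); print(o['opening'],o['ee_pos'])
C=cam("wrist"); go([.5145,.1405,.024],[180,0,90]); print(tub(C,(.514,.0868),.045,.058,.05,.052))
E
```

```text
time: 33.13
ee_pos: [0.4349, -0.2219, 0.0223]
tcp_rot: [180.0, 0.2, 150.0]
wrist_force: [-2.2, -0.6, 7.6]
opening: 0.063
time: 33.55
ee_pos: [0.4362, -0.2223, 0.1578]
tcp_rot: [180.0, 0.6, 150.0]
wrist_force: [0.4, 0.0, -0.3]
opening: 0.063
time: 34.55
ee_pos: [0.5175, 0.1444, 0.1502]
tcp_rot: [180.0, -0.1, 90.0]
wrist_force: [-0.4, 0.1, -1.0]
opening: 0.0631
0.06307738210269985 [0.51749328 0.14442066 0.15022207]
shift [-0.0019 -0.0025  0.1262] turn [-0.     -0.0004  0.0031]Traceback (most recent call last):
  File "<stdin>", line 3, in <module>
  File "h.py", line 37, in tub
    c=rect(k)[0][:,0]; return fit(plane(C,c,ztop)), fit(P[k>0]), float(np.median(P[k>0][:,2]))
      ~~~~~~~^^^
IndexError: list index out of range
```

```bash

python3 -m inch '[[-0.003,-0.002,0.03,0,0,0,1],[-0.003,-0.0025,0.06,0,0,0,1],[-0.003,-0.0025,0.085,0,0,0.003,1],[-0.003,-0.0025,0.105,0,0,0.003,1],[-0.003,-0.0025,0.115,0,0,0.003,1],[-0.003,-0.0025,0.121,0,0,0.003,1],[-0.003,-0.0025,0.124,0,0,0.003,1],[-0.003,-0.0025,0.124,0,0,0.003,1],[-0.003,-0.0025,0.124,0,0,0.003,1]]'
python3 -c "
from h import *
o=telemetry.get_obs(); print(o['ee_pos'],o['wrist_force'],o['opening'])"
```

```text
time: 35.35
ee_pos: [0.5168, 0.1388, 0.0307]
tcp_rot: [179.6, -0.3, 89.9]
wrist_force: [-1.3, 13.6, 20.7]
opening: 0.0634
[0.51677169 0.138843   0.03074097] [-1.29210765 13.55355532 20.65121449] 0.0633834588735057
```

Contact came early, at z 0.031, with a +y push, so it is catching the neighbour. I'll raise it and look.

```bash

python3 -m inch '[[0.003,0,-0.02,0,0,0,1],[0.006,0,-0.04,0,0,0,1],[0.006,0,-0.06,0,0,0,1],[0.006,0,-0.06,0,0,0,1],[0.006,0,-0.06,0,0,0,1]]'
python3 - <<'E'
from h import *
print(pose()[0]); C=cam("side"); cv2.imwrite("pics/s4.png",cv2.resize(C['im'][90:250,160:340,::-1],None,fx=4,fy=3.5))
C=cam("top"); P=cloud(C); k=(abs(P[...,0]-.514)<.06)&(P[...,1]>.02)&(P[...,1]<.2)&(P[...,2]>.045)&(P[...,2]<.058)
print([fit(P[v:v+1,u]) if 0 else None for u,v in []], k.sum()); 
C=cam("wrist","w11")
E
```

```text
time: 35.77
ee_pos: [0.515, 0.1424, 0.0876]
tcp_rot: [179.9, -0.0, 89.8]
wrist_force: [-0.7, 0.1, -0.7]
opening: 0.0632
[0.51496324 0.14236928 0.08763442]
[] 248
```

View pics/s4.png

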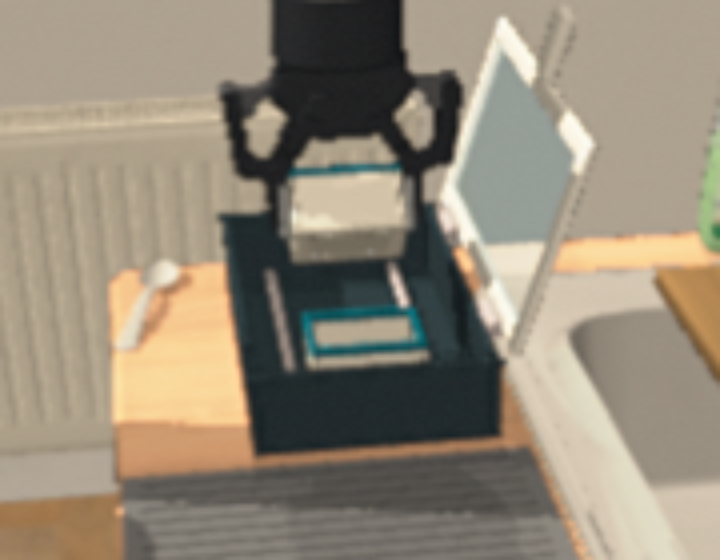

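The held tub looks level. The placed tub may have been nudged, so I'll measure it with the top camera.

```bash

python3 - <<'E'
from h import *
C=cam("top","t4"); P=cloud(C); z=P[...,2]
k=(abs(P[...,0]-.514)<.05)&(P[...,1]>.03)&(P[...,1]<.135)&(z>.04)&(z<.065)
h=C['im'].astype(int); teal=(h[...,2]-h[...,0]>40)&(abs(P[...,0]-.514)<.07)&(P[...,1]>.0)&(P[...,1]<.19)
print(k.sum(),fit(P[k]),np.percentile(z[k],[5,50,95]))
print('teal',teal.sum()); 
ys,xs=np.nonzero(k); q=P[k]
A=np.c_[q[:,:2]-q[:,:2].mean(0),np.ones(len(q))]; print('tilt',np.linalg.lstsq(A,q[:,2],rcond=None)[0])
cv2.imwrite("pics/t4.png",cv2.resize(C['im'][190:290,95:260,::-1],None,fx=4,fy=4))
E
```

```text
255 (array([514.3,  81.4]), array([65.7, 54.1]), -0.4) [0.0469968  0.05140697 0.05422879]
teal 39
tilt [-0.00420295 -0.00971641  0.05113085]
```

View pics/t4.png

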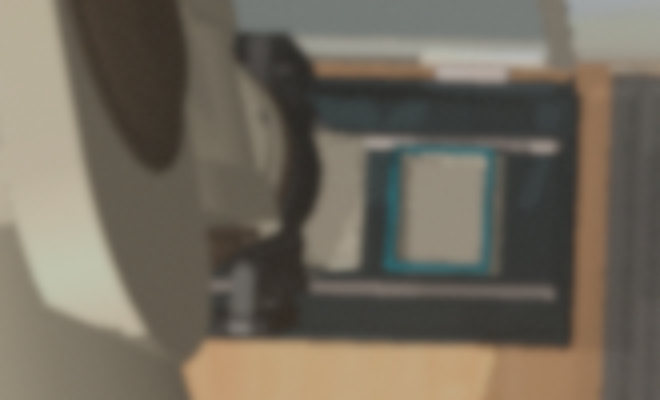

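View pics/w11.png

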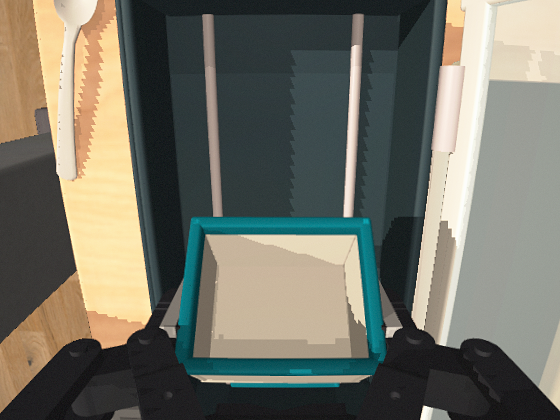

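The held tub has turned in the grip, so its mouth leans towards +y. I'll measure the tilt.

```bash

python3 - <<'E'
from h import *
C=cam("wrist"); P=cloud(C); p,_=pose()
h=cv2.cvtColor(C['im'],cv2.COLOR_RGB2HSV); k=(h[...,0]>80)&(h[...,0]<105)&(h[...,1]>120)&(np.hypot(P[...,0]-p[0],P[...,1]-p[1])<.07)&(P[...,2]>.07)
k=cv2.erode(k.astype(np.uint8),np.ones((3,3)))>0
q=P[k]; m=q.mean(0); u,s,v=np.linalg.svd(q-m); n=v[2]*np.sign(v[2][2]); print(p,m,n,np.degrees(np.arctan2(n[1],n[2])),q.min(0),q.max(0))
b=m-.046*n; print('base centre',b); 
for s in(-1,1): print('base edge',b+s*.026*np.array([0,n[2],-n[1]]))
E
```

```text
[0.51365938 0.14239842 0.0852821 ] [0.51224647 0.16096408 0.11995099] [0.00645894 0.74659606 0.66524627] 48.297713859401476 [0.47987103 0.14166753 0.09769354] [0.54488133 0.18068841 0.13963769]
base centre [0.51194936 0.12662066 0.08934966]
base edge [0.51194936 0.10932426 0.10876116]
base edge [0.51194936 0.14391707 0.06993817]
```

The tilt is about 48°, so the grip slackened at some point. I'll tip the tool back 25° so the tub is nearly level, set its lower edge down at y≈0.168 in the caddy and let it settle onto its base.

```bash

python3 -m inch '[[0.004,0.001,-0.01,0,0.1,0,1],[0.009,0.001,-0.01,0,0.2,0,1],[0.014,0.001,0,0,0.3,0,1],[0.0176,0.001,0.01,0,0.4,0,1],[0.0176,0.001,0.02,0,0.436,0,1],[0.0176,0.001,0.025,0,0.436,0,1],[0.0176,0.001,0.025,0,0.436,0,1]]' 50
python3 - <<'E'
from h import *
C=cam("wrist"); P=cloud(C); p,_=pose()
h=cv2.cvtColor(C['im'],cv2.COLOR_RGB2HSV); k=(h[...,0]>80)&(h[...,0]<105)&(h[...,1]>120)&(np.hypot(P[...,0]-p[0],P[...,1]-p[1])<.07)&(P[...,2]>.07)
k=cv2.erode(k.astype(np.uint8),np.ones((3,3)))>0
q=P[k]; m=q.mean(0); u,s,v=np.linalg.svd(q-m); n=v[2]*np.sign(v[2][2]); print(p,m,n,np.degrees(np.arctan2(n[1],n[2])))
b=m-.046*n
for s in(-1,1): print('base edge',b+s*.026*np.array([0,n[2],-n[1]]))
go([.5145,.160,.0208],[180+25,0,90]); print(telemetry.get_obs()['tcp_rot'])
E
```

```text
time: 36.6
ee_pos: [0.5143, 0.1596, 0.0594]
tcp_rot: [-179.8, -24.9, 89.7]
wrist_force: [-1.2, -0.7, -0.9]
opening: 0.0628
[0.51489257 0.16011846 0.06069781] [0.51292373 0.16218194 0.09878435] [0.00814123 0.42566576 0.90484384] 25.193704509691184
base edge [0.51254923 0.11907538 0.06822885]
base edge [0.51254923 0.16612726 0.04609423]
shift [-0.0169 -0.0003  0.0361] turn [ 0.4287 -0.4281  0.0908]
[-179.90329421  -24.87898951   89.7460454 ]
```

```bash

python3 -m inch '[[-0.004,0,0.009,0,0,0,1],[-0.007,0,0.018,0,0,0,1],[-0.01,0,0.026,0,0,0,1],[-0.013,0,0.032,0,0,0,1],[-0.0142,0,0.0353,0,0,0,1],[-0.0142,0,0.0353,0,0,0,1],[-0.0142,0,0.0353,0,0,0,1]]'
python3 -m inch '[[0,0,0,0,0,0,0.5],[0,0,0,0,0,0,0.2],[0,0,0,0,0,0,0.1],[0,0,0,0,0,0,0.1],[0,0,-0.02,0,0,0,0.1],[0,0,-0.05,0,0,0,0.1],[0,0,-0.08,0,0,0,0.1],[0.02,0,-0.11,0,-0.1,0,0],[0.04,0,-0.13,0,-0.2,0,0],[0.05,0,-0.13,0,-0.3,0,0],[0.06,0,-0.13,0,-0.4,0,0],[0.06,0,-0.13,0,-0.435,0,0]]'
python3 - <<'E'
from h import *
print(pose()[0],telemetry.get_obs()['tcp_rot'])
C=cam("wrist","w12")
for y in (.081,.14): 
    try: print(tub(C,(.514,y),.045,.058,.04,.052))
    except Exception as e: print(e)
P=cloud(C); h=cv2.cvtColor(C['im'],cv2.COLOR_RGB2HSV); k=(h[...,0]>80)&(h[...,0]<105)&(h[...,1]>120)
for c in rect(k)[:3]: print(cv2.contourArea(c),fit(plane(C,c[:,0],.052)))
E
```

```text
time: 37.23
ee_pos: [0.5152, 0.1625, 0.0233]
tcp_rot: [-180.0, -25.0, 89.8]
wrist_force: [0.6, 0.3, -0.7]
opening: 0.063
time: 38.23
ee_pos: [0.516, 0.1642, 0.1689]
tcp_rot: [179.8, 0.2, 89.9]
wrist_force: [-0.0, 0.8, -0.9]
opening: 0.0854
[0.51600758 0.16421048 0.16889191] [1.79759644e+02 1.57062965e-01 8.99360001e+01]
((array([515.1,  83.3]), array([65.9, 56.4]), -0.2), (array([515.1,  81.9]), array([66.2, 55.3]), -0.9), 0.05195459891501497)
((array([514.3, 143.3]), array([65.7, 46.5]), -0.9), (array([514.2, 139.2]), array([69.6, 65.7]), 89.5), 0.05207006879043999)
5950.5 (array([514.1, 147.7]), array([65.1, 54.7]), -0.9)
4902.5 (array([514.8,  83.3]), array([64.9, 56.4]), -0.2)
0.0 (array([585. , -41.1]), array([0., 0.]), 0.0)
```

Tub 2 is now flat (rim z 0.052) at y 0.148 and tub 1 is at 0.082. I'll regrasp tub 2 and slide it along the track to close the gap.

```bash

python3 -m inch '[[-0.005,-0.002,-0.0,0,0,0,0.1],[-0.0165,-0.002,0.03,0,0,0.015,0.1],[-0.0165,-0.002,0.065,0,0,0.015,0.1],[-0.0165,-0.002,0.1,0,0,0.015,0.1],[-0.0165,-0.002,0.13,0,0,0.015,0.1],[-0.0165,-0.002,0.145,0,0,0.015,0.1],[-0.0165,-0.002,0.145,0,0,0.015,0.1],[-0.0165,-0.002,0.145,0,0,0.015,1],[-0.0165,-0.002,0.145,0,0,0.015,1],[-0.0165,-0.002,0.145,0,0,0.015,1],[-0.0165,-0.002,0.145,0,0,0.015,1]]' 40
python3 -m inch '[[-0.002,0,-0.001,0,0,0,1],[-0.004,0,-0.001,0,0,0,1],[-0.007,0,-0.001,0,0,0,1],[-0.01,0,-0.001,0,0,0,1],[-0.0115,0,-0.001,0,0,0,1],[-0.0115,0,-0.001,0,0,0,1],[-0.0115,0,0,0,0,0,0.5],[-0.0115,0,0,0,0,0,0.1],[-0.0115,0,0,0,0,0,0.1],[-0.0115,0,-0.03,0,0,0,0.1],[-0.0115,0,-0.07,0,0,0,0.1],[-0.0115,0,-0.11,0,0,0,0]]'
python3 -m inch '[[0,0,-0.03,0,0,0,0],[0,0,-0.03,0,0,0,0],[0,0,-0.03,0,0,0,0]]'
python3 - <<'E'
from h import *
C=cam("wrist","w13"); print(pose()[0])
h=cv2.cvtColor(C['im'],cv2.COLOR_RGB2HSV); k=(h[...,0]>80)&(h[...,0]<105)&(h[...,1]>120)
for c in rect(k)[:3]: print(cv2.contourArea(c),fit(plane(C,c[:,0],.052)))
for y in (.081,.137): print(tub(C,(.514,y),.045,.058,.03,.052)[2])
E
```

```text
time: 39.2
ee_pos: [0.5141, 0.1456, 0.0231]
tcp_rot: [179.9, -0.1, 88.9]
wrist_force: [0.7, 0.1, -1.5]
opening: 0.0633
time: 40.2
ee_pos: [0.5121, 0.1338, 0.132]
tcp_rot: [-179.9, -0.0, 89.0]
wrist_force: [1.2, 0.5, 0.2]
opening: 0.085
time: 40.45
ee_pos: [0.5141, 0.1343, 0.1636]
tcp_rot: [179.8, -0.1, 89.0]
wrist_force: [-0.1, -0.7, -0.4]
opening: 0.0853
[0.51328026 0.13408613 0.16176751]
12181.0 (array([513.1, 110.2]), array([110.,  68.]), -89.4)
0.0 (array([569.5, -60.5]), array([0., 0.]), 0.0)
0.0 (array([324.5,  -0.8]), array([0., 0.]), 0.0)
0.051986282285877206
0.052115295386301386
```

The two tubs in the caddy are now snug (combined rim blob 110 mm, flat at z 0.052). Now the last upside-down tub.

```bash

python3 -m inch '[[-0.035,0.004,0,0,0,-0.02,0],[-0.07,0.008,0,0,0,-0.04,0],[-0.105,0.012,0,0,0,-0.06,0],[-0.14,0.016,0,0,0,-0.08,0],[-0.175,0.02,0,0,0,-0.1,0],[-0.21,0.024,0,0,0,-0.12,0],[-0.245,0.028,0,0,0,-0.14,0],[-0.28,0.032,0,0,0,-0.16,0],[-0.315,0.036,0,0,0,-0.18,0],[-0.35,0.04,0,0,0,-0.21,0],[-0.378,0.042,0,0,0,-0.21,0.1],[-0.378,0.042,0,0,0,-0.21,0.1]]'
python3 -m inch '[[0,0,0,0,0,0,0.1],[0,0,0,0,0,0,0.1]]'
python3 - <<'E'
from h import *
C=cam("wrist","w14"); f=tub(C,(.5487,-.245),r=.07); print(pose()[0],f)
c=f[1][0]/1000; go([c[0],c[1],.02],[180,0,90+f[1][2]])
P=cloud(C); k=(P[...,2]>.1)&(P[...,0]>.6)&(P[...,1]<-.22); print('jars',P[k].min(0) if k.any() else None)
E
```

```text
time: 41.5
ee_pos: [0.5472, -0.2489, 0.1584]
tcp_rot: [-179.8, -0.1, 100.8]
wrist_force: [-0.4, -0.4, 0.5]
opening: 0.0769
time: 41.67
ee_pos: [0.5475, -0.2443, 0.1597]
tcp_rot: [-179.9, -0.1, 101.0]
wrist_force: [-0.0, 1.1, -0.5]
opening: 0.0774
[ 0.54774236 -0.24384327  0.16019968] ((array([ 550.1, -244. ]), array([64.3, 55.8]), 11.0), (array([ 550.4, -245.8]), array([64.2, 52.9]), 11.1), 0.04964349269417176)
shift [-0.0027  0.0024  0.1402] turn [-0.0011 -0.0022 -0.0015]
jars [ 0.60000008 -0.30000192  0.10000592]
```

```bash

python3 -m inch '[[-0.0027,0.0024,0.03,0,0,0,0.1],[-0.0027,0.0024,0.065,0,0,0,0.1],[-0.0027,0.0024,0.1,0,0,0,0.1],[-0.0027,0.0024,0.125,0,0,0,0.1],[-0.0027,0.0024,0.138,0,0,0,0.1],[-0.0027,0.0024,0.138,0,0,0,0.1],[-0.0027,0.0024,0.138,0,0,0,0.1],[-0.0027,0.0024,0.138,0,0,0,1],[-0.0027,0.0024,0.138,0,0,0,1],[-0.0027,0.0024,0.138,0,0,0,1],[-0.0027,0.0024,0.138,0,0,0,1]]' 50
python3 -m inch '[[0,0,-0.03,0,0,0,1],[0,0,-0.06,0,0,0,1],[0.03,-0.01,-0.06,0,0,0,1],[0.06,-0.02,-0.06,0,0,-0.12,1],[0.09,-0.03,-0.06,0,0,-0.24,1],[0.12,-0.045,-0.06,0,0,-0.36,1],[0.139,-0.055,-0.06,0,0,-0.48,1],[0.139,-0.055,-0.06,0,0,-0.6,1],[0.139,-0.055,-0.05,0,0,-0.72,1],[0.139,-0.055,-0.03,0,0,-0.84,1],[0.139,-0.055,-0.012,0,0,-0.855,1],[0.139,-0.055,-0.005,0,0,-0.855,1]]'
python3 -m inch '[[0,0,0.002,0,0,0,1],[0,0,0.003,0,0,0,1],[0,0,0.003,0,0,0,0.5],[0,0,0.003,0,0,0,0],[0,0,0.003,0,0,0,0],[0,0,0.003,0,0,0,0],[0,0,-0.03,0,0,0,0],[0,0,-0.07,0,0,0,0],[0,0,-0.11,0,0,0,0],[0,0,-0.14,0,0,0,0],[0,0,-0.14,0,0,0,0],[0,0,-0.14,0,0,0,0]]'
python3 - <<'E'
from h import *
C=cam("wrist"); f=tub(C,(.47,-.12)); print(f)
c=f[1][0]/1000; yaw=f[1][2]; n=np.array([np.cos(np.radians(yaw)),np.sin(np.radians(yaw)),0])
T,t=lean(yaw,66); G=np.r_[c,.033]-.010*n
print('tcp',G+.019*t,'pre',G-.06*t); go(G-.06*t+[0,0,.06],T)
E
```

```text
time: 42.63
ee_pos: [0.5524, -0.2473, 0.0259]
tcp_rot: [179.8, 0.1, 101.0]
wrist_force: [-0.0, 1.2, 8.1]
opening: 0.0631
time: 43.63
ee_pos: [0.47, -0.1207, 0.0273]
tcp_rot: [180.0, -0.1, 150.0]
wrist_force: [-0.5, 0.2, -0.9]
opening: 0.0629
time: 44.63
ee_pos: [0.4715, -0.1213, 0.1706]
tcp_rot: [179.9, 0.2, 150.0]
wrist_force: [-0.8, -0.4, -0.0]
opening: 0.0854
((array([ 467.7, -119.1]), array([64.3, 55.7]), 60.0), (array([ 469.4, -120.1]), array([64.2, 52.6]), 60.1), 0.04965493943744309)
tcp [ 0.47306756 -0.11372193  0.025272  ] pre [ 0.43709165 -0.17628594  0.0574042 ]
shift [ 0.0016 -0.0647  0.0513] turn [-0.8926  0.8958  1.3774]
```

Same geometry as before, so I'll repeat the flip sequence.

```bash

python3 -m inch '[[0,-0.01,0,-0.047,0.047,0.0743,0],[0,-0.02,0,-0.0935,0.0935,0.1486,0],[0,-0.03,0,-0.14,0.14,0.223,0],[0,-0.04,0.01,-0.187,0.187,0.297,0],[0,-0.05,0.01,-0.234,0.234,0.3715,0],[0,-0.06,0.02,-0.28,0.28,0.4458,0],[0,-0.065,0.02,-0.327,0.327,0.52,0],[0,-0.065,0.02,-0.374,0.374,0.594,0],[0.002,-0.065,0.03,-0.421,0.421,0.669,0],[0.002,-0.065,0.03,-0.4675,0.4675,0.743,0],[0.002,-0.065,0.04,-0.514,0.514,0.817,0],[0.002,-0.065,0.051,-0.571,0.573,0.882,0]]'
python3 -m inch '[[0,0,0,-0.053,0.053,0.084,0],[0,0,0,-0.105,0.105,0.167,0],[0,0,0,-0.158,0.158,0.25,0],[0,0,0,-0.21,0.21,0.334,0],[0,0,0,-0.263,0.263,0.418,0],[0,0,0,-0.321,0.322,0.496,0],[0,0,0,-0.321,0.322,0.496,0],[0,0,0,-0.321,0.322,0.496,0]]'
python3 - <<'E'
from h import *
T,t=lean(60.1,66)
go([.4371,-.1763,.0574],T); go([.4731,-.1137,.0253],T)
E
```

```text
time: 45.68
ee_pos: [0.4361, -0.1761, 0.1167]
tcp_rot: [162.8, -42.2, 103.0]
wrist_force: [-0.5, 1.0, -0.1]
opening: 0.0854
time: 46.35
ee_pos: [0.4353, -0.1758, 0.1159]
tcp_rot: [-179.6, -65.9, 59.8]
wrist_force: [0.3, -0.8, -0.2]
opening: 0.0854
shift [-0.0532  0.002   0.0243] turn [-0.0021  0.0017 -0.0024]
shift [-0.053   0.0022  0.1034] turn [-0.0021  0.0017 -0.0024]
```

```bash

python3 -m inch '[[-0.025,0.002,0.012,0,0,0,0],[-0.053,0.002,0.024,0,0,0,0],[-0.053,0.002,0.024,0,0,0,0],[-0.053,0.002,0.045,0,0,0,0],[-0.053,0.002,0.07,0,0,0,0],[-0.053,0.002,0.09,0,0,0,0],[-0.053,0.002,0.103,0,0,0,0],[-0.053,0.002,0.103,0,0,0,0],[-0.053,0.002,0.103,0,0,0,1],[-0.053,0.002,0.103,0,0,0,1],[-0.053,0.002,0.103,0,0,0,1],[-0.053,0.002,0.103,0,0,0,1]]' 70
python3 -m inch '[[0.018,0,-0.008,0,0,0,1],[0.036,0,-0.016,0,0,0,1],[0.055,0,-0.024,0,0,0,1],[0.073,0,-0.033,0,0,0,1],[0.091,0,-0.041,0,0,0,1],[0.091,0,-0.041,0,0,0,1],[0.091,0,-0.041,0,0,0,1]]'
python3 -m inch '[[-0.008,0.005,-0.018,0,0,-0.12,1],[-0.016,0.01,-0.036,0,0,-0.24,1],[-0.024,0.016,-0.055,0,0,-0.36,1],[-0.033,0.021,-0.073,0,0,-0.48,1],[-0.033,0.021,-0.073,0,0,-0.6,1],[-0.033,0.021,-0.073,0,0,-0.72,1],[-0.033,0.021,-0.073,0,0,-0.84,1],[-0.033,0.021,-0.073,0,0,-0.96,1],[-0.033,0.021,-0.073,0,0,-1.08,1],[-0.033,0.021,-0.073,0,0,-1.2,1],[-0.033,0.021,-0.073,0,0,-1.32,1],[-0.033,0.021,-0.073,0,0,-1.4,1]]'
python3 -m inch '[[0,0,0,0,0,-0.12,1],[0,0,0,0,0,-0.24,1],[0,0,0,0,0,-0.36,1],[0,0,0,0,0,-0.48,1],[0,0,0,0,0,-0.6,1],[0,0,0,0,0,-0.72,1],[0,0,0,0,0,-0.84,1],[0,0,0,0,0,-0.96,1],[0,0,0,0,0,-1.08,1],[0,0,0,0,0,-1.2,1],[0,0,0,0,0,-1.32,1],[0,0,0,0,0,-1.4,1]]'
python3 -m inch '[[0,0,0,0,0,-0.12,1],[0,0,0,0,0,-0.24,1],[0,0,0,0,0,-0.34,1],[0,0,0,0,0,-0.34,1],[0,0,0,0,0,-0.34,1]]'
python3 - <<'E'
from h import *
p,R0=pose(); C=cam("wrist"); print(telemetry.get_obs()['opening'])
P=cloud(C); G=p-.019*R0.as_matrix()[:,2]
# base plane of held tub: points near the grasp, in tool frame
q=R0.inv().apply(P.reshape(-1,3)-p).reshape(P.shape); k=(np.linalg.norm(P-G,axis=2)<.055)&(abs(q[...,1])<.02)
pts=P[k]; n=np.array([R0.as_matrix()[:,2][0],R0.as_matrix()[:,2][1],0]); n/=np.linalg.norm(n)
s=np.c_[(pts-G)@n,pts[:,2]-G[2]]; hull=cv2.convexHull(np.float32(s*1000))[:,0]; print(hull.round(0).tolist()); print(p)
E
```

```text
time: 47.35
ee_pos: [0.4743, -0.1152, 0.0278]
tcp_rot: [-180.0, -65.9, 60.0]
wrist_force: [-0.9, -0.1, 6.0]
opening: 0.0514
time: 47.93
ee_pos: [0.4741, -0.1155, 0.1272]
tcp_rot: [179.9, -65.9, 60.2]
wrist_force: [-0.1, -0.1, -1.5]
opening: 0.0512
time: 48.93
ee_pos: [0.4518, -0.1946, 0.1249]
tcp_rot: [114.4, -8.8, 146.2]
wrist_force: [0.8, -0.4, -0.8]
opening: 0.0511
time: 49.93
ee_pos: [0.4517, -0.1946, 0.1249]
tcp_rot: [143.3, 59.5, -160.7]
wrist_force: [0.9, 0.2, -1.2]
opening: 0.0512
time: 50.35
ee_pos: [0.4519, -0.1946, 0.1253]
tcp_rot: [179.0, 65.9, -120.9]
wrist_force: [-0.4, -0.7, -0.3]
opening: 0.0508
0.05120756371477539
[[20.0, -41.0], [10.0, 38.0], [10.0, 38.0], [10.0, 38.0], [-53.0, 14.0], [-53.0, 14.0], [-53.0, 13.0], [-52.0, 5.0], [-51.0, 4.0], [-51.0, 4.0], [16.0, -40.0], [17.0, -41.0], [18.0, -41.0], [19.0, -41.0]]
[ 0.45186883 -0.19458269  0.12530647]
```

The low base edge lies 41 mm below the grasp, as computed. Now lower, release and back off as before.

```bash

python3 -m inch '[[0.015,0,0.007,0,0,0,1],[0.03,0,0.013,0,0,0,1],[0.045,0,0.02,0,0,0,1],[0.058,0,0.026,0,0,0,1],[0.068,0,0.03,0,0,0,1],[0.075,0,0.0335,0,0,0,1],[0.079,0,0.035,0,0,0,1],[0.0803,0,0.0359,0,0,0,1],[0.0803,0,0.0359,0,0,0,1],[0.0803,0,0.0359,0,0,0,1]]'
python3 -m inch '[[0,0,0,0,0,0,0.5],[0,0,0,0,0,0,0.2],[0,0,-0.002,0,0,0,0],[0,0,-0.006,0,0,0,0],[0,0,-0.01,0,0,0,0],[0,0,-0.01,0,0,0,0],[0,0,-0.01,0,0,0,0],[0,0,-0.02,0,0,0,0],[0,0,-0.04,0,0,0,0],[0,0,-0.06,0,0,0,0],[-0.02,0,-0.08,0,0,0,0],[-0.04,0,-0.08,0,0,0,0]]' 40
python3 -m inch '[[-0.03,0,0,0,0,0,0],[-0.06,0,0,0,0,0,0],[-0.08,0,0,0,0,0,0],[-0.08,0,0,0,0,0,0],[-0.08,0,0,0,0,0,0]]'
python3 -m inch '[[0,0,0,0.048,0.047,0.073,0],[0,0,0,0.096,0.095,0.146,0],[0,0,0,0.143,0.142,0.22,0],[0,0,0.01,0.191,0.19,0.293,0],[0,0,0.01,0.239,0.237,0.366,0],[0,0,0.02,0.287,0.285,0.439,0],[0,0,0.02,0.334,0.332,0.512,0],[0,0,0.02,0.382,0.38,0.585,0],[0,0,0.02,0.43,0.427,0.659,0],[0,0,0.02,0.478,0.475,0.732,0],[0,0,0.02,0.525,0.522,0.805,0],[0,0,0.02,0.573,0.57,0.878,0]]'
python3 -m inch '[[0,0,0,0.05,0.05,0.08,0],[0,0,0,0.1,0.1,0.16,0],[0,0,0,0.15,0.15,0.24,0],[0,0,0,0.21,0.21,0.32,0],[0,0,0,0.26,0.26,0.4,0],[0,0,0,0.323,0.32,0.494,0],[0,0,0,0.323,0.32,0.494,0],[0,0,0,0.323,0.32,0.494,0]]'
python3 - <<'E'
from h import *
C=cam("wrist","w15"); f=tub(C,(.434,-.22),.042,.055,.08); print(f)
h=cv2.cvtColor(C['im'],cv2.COLOR_RGB2HSV); k=(h[...,0]>80)&(h[...,0]<105)&(h[...,1]>120)
for c in rect(k)[:2]: print(cv2.contourArea(c),fit(plane(C,c[:,0],.049)))
c=f[1][0]/1000; go([c[0],c[1],.0185],[180,0,90+f[1][2]])
E
```

```text
time: 51.23
ee_pos: [0.4521, -0.1947, 0.0388]
tcp_rot: [179.7, 65.9, -120.3]
wrist_force: [0.4, -0.9, -0.7]
opening: 0.0512
time: 52.23
ee_pos: [0.423, -0.2459, 0.1083]
tcp_rot: [179.5, 65.9, -120.5]
wrist_force: [0.2, -0.7, 0.7]
opening: 0.0852
time: 52.65
ee_pos: [0.4405, -0.2154, 0.1812]
tcp_rot: [179.9, 65.9, -120.0]
wrist_force: [0.2, 0.3, -0.2]
opening: 0.0854
time: 53.65
ee_pos: [0.4489, -0.2001, 0.1714]
tcp_rot: [166.3, 21.9, 176.2]
wrist_force: [-0.2, -0.8, -0.4]
opening: 0.0852
time: 54.32
ee_pos: [0.4498, -0.1994, 0.1705]
tcp_rot: [179.9, 0.1, 150.5]
wrist_force: [-0.7, 0.5, 0.5]
opening: 0.0855
((array([ 433.7, -222.9]), array([65.7, 54.4]), 60.4), (array([ 434.2, -223.3]), array([66.1, 54.4]), 60.1), 0.04920860018859896)
6134.5 (array([ 433.4, -222.6]), array([65.2, 53.7]), 60.4)
0.5 (array([470.4, -11.9]), array([2.2, 0.5]), 23.8)
shift [ 0.002  -0.0283  0.1524] turn [0.0015 0.0029 0.0068]
```

```bash

python3 -m inch '[[0.002,-0.028,0.03,0,0,0.005,0],[0.002,-0.028,0.06,0,0,0.005,0],[0.002,-0.028,0.09,0,0,0.005,0],[0.002,-0.028,0.12,0,0,0.005,0],[0.002,-0.028,0.14,0,0,0.005,0],[0.002,-0.028,0.1515,0,0,0.005,0],[0.002,-0.028,0.1515,0,0,0.005,0],[0.002,-0.028,0.1515,0,0,0.005,1],[0.002,-0.028,0.1515,0,0,0.005,1],[0.002,-0.028,0.1515,0,0,0.005,1],[0.002,-0.028,0.1515,0,0,0.005,1]]' 60
python3 -m inch '[[0,0,-0.03,0,0,0,1],[0,0,-0.06,0,0,0,1],[0,0,-0.1,0,0,0,1],[0,0,-0.13,0,0,0,1],[0,0,-0.13,0,0,0,1]]'
python3 -m inch '[[0.011,0.034,0,0,0,0.1,1],[0.022,0.068,0,0,0,0.2,1],[0.034,0.102,0,0,0,0.3,1],[0.045,0.136,0,0,0,0.4,1],[0.056,0.17,0,0,0,0.5,1],[0.068,0.204,0,0,0,0.6,1],[0.08,0.238,0,0,0,0.7,1],[0.091,0.272,0,0,0,0.8,1],[0.102,0.306,0,0,0,0.9,1],[0.114,0.34,0,0,0,1,1],[0.125,0.373,0,0,0,1.047,1],[0.136,0.399,0,0,0,1.047,1]]'
python3 -m inch '[[0,0,0.02,0,0,0,1],[0,0,0.04,0,0,0,1],[0,0,0.05,0,0,0,1],[0,0,0.05,0,0,0,1]]'
cat >> h.py <<'E'
def held():
    C=cam("wrist"); P=cloud(C); p,_=pose()
    h=cv2.cvtColor(C['im'],cv2.COLOR_RGB2HSV); k=(h[...,0]>80)&(h[...,0]<105)&(h[...,1]>120)&(np.hypot(P[...,0]-p[0],P[...,1]-p[1])<.07)&(P[...,2]>.07)
    k=cv2.erode(k.astype(np.uint8),np.ones((3,3)))>0
    q=P[k]; m=q.mean(0); u,s,v=np.linalg.svd(q-m); n=v[2]*np.sign(v[2][2]); print(p,m,n,np.degrees(np.arctan2(n[1],n[2])),q.min(0),q.max(0))
E
python3 - <<'E'
from h import *
held(); go([.5142,.191,.024],[180,0,90]); print(telemetry.get_obs()['opening'])
E
```

```text
time: 55.28
ee_pos: [0.4355, -0.224, 0.0229]
tcp_rot: [180.0, 0.4, 150.0]
wrist_force: [-1.2, -1.1, 6.5]
opening: 0.0626
time: 55.7
ee_pos: [0.4362, -0.2242, 0.1584]
tcp_rot: [180.0, 0.8, 150.0]
wrist_force: [0.9, 0.1, 0.2]
opening: 0.0625
time: 56.7
ee_pos: [0.5159, 0.1931, 0.1507]
tcp_rot: [179.7, 0.1, 89.9]
wrist_force: [1.0, -0.6, -1.5]
opening: 0.0627
time: 57.03
ee_pos: [0.5145, 0.19, 0.0981]
tcp_rot: [180.0, 0.2, 90.0]
wrist_force: [0.9, -0.2, -0.7]
opening: 0.0626
[0.51513061 0.19002625 0.09977464] [0.51322362 0.19334623 0.1234013 ] [-1.44016701e-04 -1.23667617e-02  9.99923518e-01] -0.7085813193087128 [0.48076007 0.16438551 0.11739855] [0.54537076 0.21820822 0.12671589]
shift [ 0.0012 -0.0011  0.0758] turn [0.0022 0.0026 0.0004]
0.06307744124374036
```

```bash

python3 -m inch '[[0,-0.0005,0.02,0,0,0,1],[0,-0.0005,0.04,0,0,0,1],[0,-0.0005,0.055,0,0,0,1],[0,-0.0005,0.065,0,0,0,1],[0,-0.0005,0.07,0,0,0,1],[0,-0.0005,0.073,0,0,0,1],[0,-0.0005,0.073,0,0,0,1],[0,-0.0005,0.073,0,0,0,1]]'
python3 -c "
from h import *
o=telemetry.get_obs(); print(o['ee_pos'],o['wrist_force'],o['opening']); held()"
```

```text
time: 57.75
ee_pos: [0.516, 0.1903, 0.0283]
tcp_rot: [179.7, 0.1, 90.0]
wrist_force: [-0.4, 0.1, -1.2]
opening: 0.0627
[0.51597398 0.19031067 0.02831855] [-0.35965422  0.05683451 -1.15770827] 0.062723794391493h.py:45: RuntimeWarning: Mean of empty slice.
  q=P[k]; m=q.mean(0); u,s,v=np.linalg.svd(q-m); n=v[2]*np.sign(v[2][2]); print(p,m,n,np.degrees(np.arctan2(n[1],n[2])),q.min(0),q.max(0))
  ret = um.true_divide(
Traceback (most recent call last):
  File "h.py", line 45, in held
    q=P[k]; m=q.mean(0); u,s,v=np.linalg.svd(q-m); n=v[2]*np.sign(v[2][2]); print(p,m,n,np.degrees(np.arctan2(n[1],n[2])),q.min(0),q.max(0))
                                                                                                                          ~~~~~^^^
ValueError: zero-size array to reduction operation minimum which has no identity
```

```bash

python3 -m inch '[[0,-0.001,0.0015,0,0,0,1],[0,-0.0015,0.003,0,0,0,1],[0,-0.0015,0.003,0,0,0,1]]'
python3 -m inch '[[0,0,0,0,0,0,0.5],[0,0,0,0,0,0,0.2],[0,0,0,0,0,0,0.1],[0,0,0,0,0,0,0.1],[0,0,-0.03,0,0,0,0.1],[0,0,-0.07,0,0,0,0.1],[0,0,-0.11,0,0,0,0.1],[0,0,-0.15,0,0,0,0],[0,0,-0.17,0,0,0,0],[-0.03,0,-0.17,0,0,0,0],[-0.05,0,-0.17,0,0,0,0],[-0.05,0,-0.17,0,0,0,0]]'
python3 - <<'E'
from h import *
print(pose()[0]); C=cam("wrist","w16"); P=cloud(C)
h=cv2.cvtColor(C['im'],cv2.COLOR_RGB2HSV); k=(h[...,0]>80)&(h[...,0]<105)&(h[...,1]>120)
for c in rect(k)[:3]: print(cv2.contourArea(c),fit(plane(C,c[:,0],.052)))
k=cv2.erode(k.astype(np.uint8),np.ones((3,3)))>0
for a,b in ((.05,.11),(.112,.162),(.168,.23)):
    m=k&(P[...,1]>a)&(P[...,1]<b)&(P[...,2]>.03); q=P[m]; A=np.c_[q[:,:2]-q[:,:2].mean(0),np.ones(len(q))]
    print(len(q),np.linalg.lstsq(A,q[:,2],rcond=None)[0].round(4),q[:,0].min(),q[:,0].max(),q[:,1].min(),q[:,1].max())
E
```

```text
time: 58.05
ee_pos: [0.5148, 0.1905, 0.0261]
tcp_rot: [179.6, 0.1, 90.0]
wrist_force: [-1.8, -1.1, 8.8]
opening: 0.0627
time: 59.05
ee_pos: [0.5134, 0.1382, 0.1949]
tcp_rot: [179.7, 0.2, 89.9]
wrist_force: [-0.3, -0.1, -0.3]
opening: 0.0853
[0.5134179  0.13816478 0.1949363 ]
15655.5 (array([514.7, 133.9]), array([159.1,  69.1]), 87.9)
0.0 (array([437.3, -93.7]), array([0., 0.]), 0.0)
0.0 (array([635.7, -46.3]), array([0., 0.]), 0.0)
1145 [0.0012 0.0107 0.0523] 0.48281354031726287 0.546754078971209 0.054909327775910954 0.10998867426810001
946 [0.0022 0.0118 0.0524] 0.48018831887517105 0.5478570006746419 0.11203874828946173 0.16198754765760948
822 [-0.0416  0.5629  0.0573] 0.48510640633163665 0.5508500961010637 0.16804324400581244 0.22185186467257847
```

View pics/w16.png

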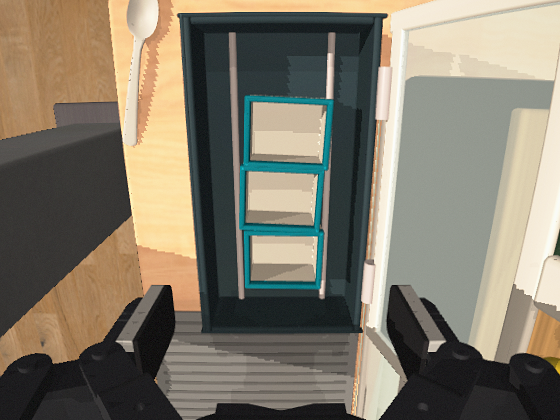

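Tubs 1 and 2 are flat and in line, with rims at rows 230–290 and 168–230. The third, at rows 97–168, looks tipped with its far side high. I'll check it from the side.

```bash

python3 -m inch '[[-0.05,0,0,0,0,0,0],[-0.1,0,0,0,0,0,0],[-0.14,0,0,0,0,0,0],[-0.17,0,0,0,0,0,0],[-0.2,0,0,0,0,0,0],[-0.2,0,0,0,0,0,0]]'
python3 - <<'E'
from h import *
for n in ("top","side"):
    C=cam(n); P=cloud(C)
    h=cv2.cvtColor(C['im'],cv2.COLOR_RGB2HSV); k=(h[...,0]>80)&(h[...,0]<110)&(h[...,1]>90)&(abs(P[...,0]-.514)<.06)&(P[...,2]>.03)
    for a,b in ((.05,.11),(.112,.162),(.168,.24)):
        q=P[k&(P[...,1]>a)&(P[...,1]<b)]; A=np.c_[q[:,:2]-q[:,:2].mean(0),np.ones(len(q))]
        print(n,len(q),np.linalg.lstsq(A,q[:,2],rcond=None)[0].round(3),q.min(0).round(3),q.max(0).round(3))
    (v0,v1,u0,u1)=(195,285,100,250) if n=="top" else (110,230,170,320)
    cv2.imwrite(f"pics/{n}5.png",cv2.resize(C['im'][v0:v1,u0:u1,::-1],None,fx=4,fy=4,interpolation=cv2.INTER_CUBIC))
a=cv2.imread("pics/top5.png");b=cv2.imread("pics/side5.png"); cv2.imwrite("pics/ts5.png",cv2.resize(np.vstack([a,b]),None,fx=.7,fy=.7))
E
```

```text
time: 59.6
ee_pos: [0.5132, -0.0637, 0.1944]
tcp_rot: [179.8, 0.2, 89.8]
wrist_force: [-0.2, 0.4, -0.3]
opening: 0.0854<stdin>:6: RuntimeWarning: Mean of empty slice.
  ret = um.true_divide(
Traceback (most recent call last):
ValueError: zero-size array to reduction operation minimum which has no identity
```

```bash

python3 - <<'E'
from h import *
for n in ("top","side","wrist"):
    C=cam(n); P=cloud(C)
    h=cv2.cvtColor(C['im'],cv2.COLOR_RGB2HSV); k=(h[...,0]>80)&(h[...,0]<110)&(h[...,1]>90)&(abs(P[...,0]-.514)<.06)&(P[...,2]>.03)
    for a,b in ((.05,.11),(.112,.162),(.168,.24)):
        q=P[k&(P[...,1]>a)&(P[...,1]<b)]
        if len(q)<5: continue
        A=np.c_[q[:,:2]-q[:,:2].mean(0),np.ones(len(q))]
        print(n,len(q),np.linalg.lstsq(A,q[:,2],rcond=None)[0].round(3),q.min(0).round(3),q.max(0).round(3))
    if n=="wrist": continue
    (v0,v1,u0,u1)=(195,285,100,250) if n=="top" else (110,230,170,320)
    cv2.imwrite(f"pics/{n}5.png",cv2.resize(C['im'][v0:v1,u0:u1,::-1],None,fx=4,fy=4,interpolation=cv2.INTER_CUBIC))
a=cv2.imread("pics/top5.png");b=cv2.imread("pics/side5.png"); cv2.imwrite("pics/ts5.png",cv2.resize(np.vstack([a,b]),None,fx=.7,fy=.7))
E
```

```text
top 85 [ 0.01  -0.019  0.052] [0.481 0.134 0.048] [0.547 0.162 0.055]
top 121 [ 0.006 -0.009  0.052] [0.484 0.17  0.043] [0.551 0.214 0.056]
side 170 [-0.002  0.015  0.049] [0.481 0.052 0.043] [0.549 0.11  0.054]
side 90 [-0.013 -0.083  0.05 ] [0.481 0.112 0.045] [0.549 0.161 0.053]
side 87 [-0.008 -0.069  0.049] [0.486 0.169 0.044] [0.552 0.218 0.053]
wrist 1107 [ 0.001 -0.008  0.052] [0.482 0.054 0.046] [0.547 0.081 0.055]
```

View pics/ts5.png

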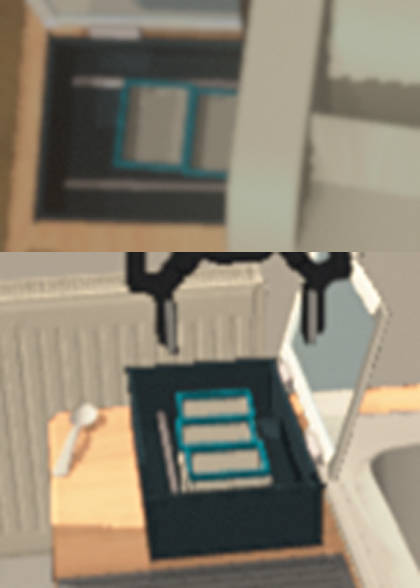

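All three tubs now read flat from the top and side cameras (rims at z 0.052, slopes near 0). The tipped wrist frame was probably taken while the tub was still settling. Next I'll close the lid, starting by going above its tab.

```bash

python3 -m inch '[[0,0,-0.035,0,0,-0.12,0],[0,0,-0.07,0,0,-0.24,0],[0,0,-0.105,0,0,-0.36,0],[0.03,0.02,-0.105,0,0,-0.48,0],[0.06,0.04,-0.105,0,0,-0.6,0],[0.09,0.06,-0.105,0,0,-0.72,0],[0.12,0.08,-0.105,0,0,-0.84,0],[0.15,0.1,-0.105,0,0,-0.96,0],[0.18,0.12,-0.105,0,0,-1.08,0],[0.205,0.132,-0.105,0,0,-1.2,0],[0.205,0.132,-0.105,0,0,-1.32,0],[0.205,0.132,-0.105,0,0,-1.44,0]]'
python3 -m inch '[[0,0,0,0,0,-0.13,0.2],[0,0,0,0,0,-0.13,0.2],[0,0,0,0,0,-0.13,0.2]]'
python3 - <<'E'
from h import *
p,R0=pose(); print(p); C=cam("wrist","w17"); P=cloud(C)
k=(P[...,2]>.19)&(P[...,2]<.26)&(abs(P[...,1]-.141)<.025)&(abs(P[...,0]-.645)<.06)&(R0.inv().apply((P-p).reshape(-1,3)).reshape(P.shape)[...,2]>.03)
q=P[k]; print(len(q)); print(q.min(0),q.max(0),np.median(q,0)) if len(q) else 0
go([.6458,.1411,.203],[180,0,180])
C=cam("side"); P=cloud(C); k=(abs(P[...,1]-.141)<.12)&(P[...,0]>.59)&(P[...,0]<.68)&(P[...,2]>.07)&(P[...,2]<.25); q=P[k]; print(len(q),q.max(0),np.polyfit(q[:,2],q[:,0],1))
E
```

```text
time: 60.8
ee_pos: [0.645, 0.1499, 0.2981]
tcp_rot: [-179.9, 0.1, 173.2]
wrist_force: [0.3, -0.3, -0.7]
opening: 0.0855
time: 61.05
ee_pos: [0.6446, 0.1474, 0.2997]
tcp_rot: [-179.9, 0.2, 179.9]
wrist_force: [-0.1, 0.2, 0.2]
opening: 0.0684
[0.64458393 0.14742248 0.29967123]
2643
[0.62457205 0.11606707 0.19001272] [0.64553689 0.16599271 0.24108524] [0.63219543 0.14140227 0.21941309]
shift [-0.0008 -0.0057  0.0968] turn [-0.0021  0.0036 -0.0031]
1758 [0.64567003 0.26046848 0.23853272] [0.29230851 0.57240311]
```

The lid is at about 106°, with the tab centre near (0.636, 0.141, 0.224). Pinch it and swing it shut.

```bash

python3 -m inch '[[0.008,-0.0057,0.02,0,0,0,0.2],[0.008,-0.0057,0.05,0,0,0,0.2],[0.008,-0.0057,0.08,0,0,0,0.2],[0.008,-0.0057,0.094,0,0,0,0.2],[0.008,-0.0057,0.094,0,0,0,0.2],[0.008,-0.0057,0.094,0,0,0,1],[0.008,-0.0057,0.094,0,0,0,1],[0.008,-0.0057,0.094,0,0,0,1],[0.008,-0.0057,0.094,0,0,0,1],[0.008,-0.0057,0.094,0,0,0,1]]' 30
python3 -m inch '[[0.0188,0,-0.0044,0,0,0,1],[0.0335,0,-0.0064,0,0,0,1],[0.0483,0,-0.007,0,0,0,1],[0.0631,0,-0.0064,0,0,0,1],[0.0778,0,-0.0044,0,0,0,1],[0.0923,0,-0.0012,0,0,0,1],[0.1064,0,0.0033,0,0,0,1],[0.1201,0,0.0089,0,0,0,1],[0.1333,0,0.0158,0,0,0,1],[0.1458,0,0.0237,0,0,0,1],[0.1576,0,0.0328,0,0,0,1],[0.1685,0,0.0428,0,0,0,1]]'
python3 -c "
from h import *
o=telemetry.get_obs(); print(o['opening'],o['wrist_force'],o['ee_pos'])"
```

```text
time: 61.98
ee_pos: [0.638, 0.1403, 0.2078]
tcp_rot: [-179.9, 0.4, 180.0]
wrist_force: [0.6, 1.8, 5.6]
opening: 0.0252
time: 62.98
ee_pos: [0.4688, 0.1405, 0.1648]
tcp_rot: [-180.0, 0.4, 180.0]
wrist_force: [-5.9, 3.3, 9.6]
opening: 0.0254
0.02535708671664658 [-5.91186225  3.28601776  9.6378934 ] [0.46876244 0.14053876 0.16477826]
```

```bash

python3 -m inch '[[0.01,0,0.0109,0,0,0,1],[0.0191,0,0.0227,0,0,0,1],[0.027,0,0.0352,0,0,0,1],[0.0339,0,0.0484,0,0,0,1],[0.0395,0,0.0621,0,0,0,1],[0.044,0,0.0762,0,0,0,1],[0.0472,0,0.0907,0,0,0,1],[0.0492,0,0.1054,0,0,0,1],[0.0495,0,0.114,0,0,0,1],[0.0495,0,0.118,0,0,0,1],[0.0495,0,0.12,0,0,0,1],[0.0495,0,0.12,0,0,0,1]]'
python3 - <<'E'
from h import *
o=telemetry.get_obs(); print(o['opening'],o['wrist_force'],o['ee_pos'])
C=cam("side","s6"); P=cloud(C); k=(abs(P[...,1]-.141)<.135)&(P[...,0]>.44)&(P[...,0]<.6)&(P[...,2]>.05)&(P[...,2]<.12); q=P[k]; print(np.percentile(q[:,2],[5,50,95]), np.degrees(np.arctan(-np.polyfit(q[:,0],q[:,2],1)[0])))
E
```

```text
time: 63.98
ee_pos: [0.4183, 0.1405, 0.0419]
tcp_rot: [-180.0, 0.0, -180.0]
wrist_force: [-10.1, 6.5, 0.7]
opening: 0.0258
0.025766980115570635 [-10.06970809   6.45223187   0.66908484] [0.41827174 0.14054141 0.04191655]
[0.05601874 0.06505029 0.06936641] 2.1730004933545928
```

```bash

python3 -m inch '[[0,0,0,0,0,0,0.6],[0,0,0,0,0,0,0.3],[0,0,0,0,0,0,0.2],[0,0,-0.03,0,0,0,0.2],[0,0,-0.06,0,0,0,0.2],[0,0,-0.09,0,0,0,0.5],[0,0,-0.1,0,0,0,1],[0,0,-0.1,0,0,0,1],[0,0,-0.1,0,0,0,1]]'
python3 - <<'E'
from h import *
C=cam("wrist","w18"); P=cloud(C); p,_=pose(); print(p,telemetry.get_obs()['opening'])
k=(P[...,2]>.045)&(P[...,2]<.1)&(abs(P[...,1]-.141)<.1)&(P[...,0]>.40)
for a,b in ((.40,.44),(.445,.458),(.46,.56),(.57,.59)):
    q=P[k&(P[...,0]>a)&(P[...,0]<b)]; print(a,len(q),np.percentile(q[:,2],[5,50,95]).round(4) if len(q) else 0)
E
```

```text
time: 64.78
ee_pos: [0.4198, 0.1399, 0.142]
tcp_rot: [-179.9, 0.3, 180.0]
wrist_force: [-1.1, -0.3, -1.1]
opening: 0.0202
[0.41928496 0.13969268 0.14107284] 0.012278710411008162
0.4 2617 [0.0725 0.0744 0.0761]
0.445 5767 [0.0492 0.0709 0.0721]
0.46 13476 [0.0653 0.0685 0.07  ]
0.57 177 [0.0639 0.065  0.0659]
```

The viewer limit is reached, so I'll go by numbers. The tab top is at 0.0744 against 0.0685 when shut, so the lid is about 2° short. I'll press it down with closed fingers.

```bash

python3 -m inch '[[-0.008,0.001,0.02,0,0,0,1],[-0.008,0.001,0.04,0,0,0,1],[-0.008,0.001,0.058,0,0,0,1],[-0.008,0.001,0.064,0,0,0,1],[-0.008,0.001,0.067,0,0,0,1],[-0.008,0.001,0.07,0,0,0,1],[-0.008,0.001,0.072,0,0,0,1],[-0.008,0.001,0.072,0,0,0,1]]'
python3 -m inch '[[0,0,0.001,0,0,0,1],[0,0,0.002,0,0,0,1],[0,0,0.003,0,0,0,1],[0,0,0.003,0,0,0,1]]'
```

```text
time: 65.5
ee_pos: [0.428, 0.1408, 0.0705]
tcp_rot: [-179.9, 0.2, 180.0]
wrist_force: [-0.0, -0.0, -0.1]
opening: 0.0001
time: 65.83
ee_pos: [0.4279, 0.1408, 0.0674]
tcp_rot: [-179.9, 0.2, 180.0]
wrist_force: [-0.4, -0.0, 0.5]
opening: -0.0001
```

```bash

python3 -m inch '[[0,0,0.001,0,0,0,1],[0,0,0.002,0,0,0,1],[0,0,0.002,0,0,0,1],[0,0,0.002,0,0,0,1]]'
python3 -m inch '[[0,0,0.001,0,0,0,1],[0,0,0.002,0,0,0,1],[0,0,0.002,0,0,0,1],[0,0,0.002,0,0,0,1]]'
```

```text
time: 66.17
ee_pos: [0.4279, 0.1408, 0.0655]
tcp_rot: [-179.9, 0.2, 180.0]
wrist_force: [-0.7, 0.9, 3.5]
opening: -0.0003
time: 66.5
ee_pos: [0.428, 0.1408, 0.0652]
tcp_rot: [-179.9, 0.3, 180.0]
wrist_force: [-7.4, -2.0, 20.0]
opening: -0.0002
```

It hits a hard stop at tab top 0.065, which equals 0.061 + 4.5 mm, the shut height. Retreat and do the final checks.

```bash

python3 -m inch '[[0,0,-0.01,0,0,0,1],[0,0,-0.04,0,0,0,1],[0,0,-0.08,0,0,0,1],[0,0,-0.12,0,0,0,1],[0.03,-0.04,-0.13,0,0,0,1],[0.06,-0.08,-0.13,0,0,0,1],[0.06,-0.12,-0.13,0,0,0,1],[0.06,-0.16,-0.13,0,0,0,1],[0.06,-0.2,-0.13,0,0,0,1],[0.06,-0.24,-0.13,0,0,0,1],[0.06,-0.24,-0.13,0,0,0,1],[0.06,-0.24,-0.13,0,0,0,1]]'
python3 - <<'E'
from h import *
C=cam("top"); P=cloud(C); z=P[...,2]
for a,b in ((.405,.435),(.445,.455),(.575,.59)):
    k=(P[...,0]>a)&(P[...,0]<b)&(abs(P[...,1]-.141)<(.01 if a<.44 else .1))&(z>.04)&(z<.1); print(a,np.median(z[k]).round(4),k.sum())
h=C['im'].astype(int)
for nm,(u,v) in dict(chilli=(384,148),basil=(383,175)).items():
    m=np.zeros(z.shape,bool); m[v-14:v+14,u-14:u+14]=1; m&=(z>.095)&(z<.12); print(nm,np.median(P[m],0).round(3))
C=cam("side"); P=cloud(C); H=cv2.cvtColor(C['im'],cv2.COLOR_RGB2HSV)
k=(H[...,0]>80)&(H[...,0]<110)&(H[...,1]>60)&(abs(P[...,0]-.52)<.12)&(abs(P[...,1]-.141)<.14)
for c in rect(k)[:4]:
    if cv2.contourArea(c)>15: q=plane(C,c[:,0],.052); print('rim via lid',q.min(0).round(3),q.max(0).round(3))
print(pose()[0])
E
```

```text
time: 67.5
ee_pos: [0.3669, -0.1014, 0.1935]
tcp_rot: [-179.9, 0.2, 179.7]
wrist_force: [-0.1, -0.1, -0.3]
opening: -0.0
0.405 0.0655 149
0.445 0.0638 481
0.575 0.0641 474
chilli [ 0.709 -0.283  0.107]
basil [ 0.654 -0.28   0.107]
rim via lid [ 0.446 -0.068  0.052] [0.579 0.015 0.052]
[ 0.36711179 -0.09892778  0.1934642 ]
```

```bash
python3 -c "
from workcell import order; print(order.job_done())"
```

```text
the job is handed in; nothing more can be done
None
```

The job is handed in at about 68 s. All three tubs stand mouth up in the caddy, in one row between the rails with their longer sides running front to back, and the lid is shut.

- **Tubs:** two started upside down. I turned each over with a leaned grasp and a half roll of the wrist.
- **Slip:** the second tub turned about 48° in the grip while I was lowering it, and it pushed the first tub about 5 mm. I set it down, let it settle flat, then slid it back against the first.
- **Lid:** it stopped about 2° short after the swing, so I pressed the tab down to the hard stop.

**Last checks**
- **Before closing:** all three rims were at about 52 mm, which is flat on the floor. The row is tight, with gaps of roughly 2 to 4 mm. The third tub sits about 3 to 4 mm further back than the other two.
- **Lid:** front frame at 63.8 mm, back at 64.1 mm and tab top at 65.5 mm, which is shut.
- **Jars:** both within about 3 mm of where they were first measured.

**Disagreements and gaps**
- One wrist frame taken just after I released the third tub showed it tipped by about 29°. Readings from the top and side cameras about 0.7 s later showed it flat, so it was probably still settling.
- My attempt to see the rims through the closed lid gave no usable reading, so the tubs were last confirmed just before the lid came down.
- The contact force touched 39 N at one point, when I set an upside-down tub down on the mat. It read lower at every other move.

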